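Stow the laser collimator in a case with an over-centre lid stay

ROBOT

A 6-joint arm with a two-finger parallel gripper is mounted at the origin on the work surface. World frame = base frame: x ahead of the robot, y to its left, z up, the work surface at z = 0. Lengths are in mm, angles in rad, forces in N, time in s.
With the tool pointing down it reaches from about 350 to 875 mm from the base axis. Payload 4.2 kg.
Tool frame: the origin (TCP) lies on the centre line of the jaws, within the pads' length; the fingertips stand 14 mm ahead of it and the grasp point (between the pads) lies 5 mm behind it (tcp_to_tips is the distance from the TCP to the fingertips, in mm); z points along the fingers, y is the direction in which the jaws open and shut (so a half turn about z gives the same grasp; the last joint's range is limited). The gripper opens to 85 mm and grips with 20 to 120 N. Pads are 22 mm wide; open, the fingers measure 114 mm over their backs; the gripper's body (76 mm by 85 mm) begins 54 mm behind the grasp point. The pads swing forward as they close: fully open they stand 13 mm farther back than shut.
Start: joints at [-0.869, 0.385, 0.008, 0, -1.194, -0.259], TCP at [267.806, -564.694, 245.312] pointing down, gripper open.
Joint ranges: [-3.14, 3.14], [-1.21, 2.06], [-1.07, 1.41], [-3.16, 2.05], [-2.99, -0.16], [-3.1, 3.1]. Speed limits (rad/s): [2.79, 2.79, 3.14, 3.14, 3.14, 3.14].

INTERFACE

Orientations are given as a unit quaternion [x, y, z, w].
In Python, from bench import read_state, get_image, job_done, tcp_to_tips gives the robot as it stands. The module is installed in compiled form; this text tells all that it offers.
- The arm moves only by the tool play_rows, never from a script. Its argument "targets" is a list of rows, each an object of numbers: "gripper": the gripper's target within -1 to 1 (shut at 1, half-way at 0, fully open at -1); "tx", "ty", "tz": the shift along the tool's x, y, z scaled (see below); "spin": the turn about the tool's z scaled (see below). A call has 1 to 12 rows; each row is the pose to reach, as a shift and turn from the pose commanded when the call began, along the tool's axes at that moment; what a row does not reach only later rows make up. The controller multiplies each number of a shift by 0.25 m and each number of a turn by pi/4 rad. A row lasts 1/8 s, in which the tool goes at most 62.5 mm and 10.7 degrees, less where a joint would pass 70% of its speed; a pose out of reach is approached as far as the arm can. A call with a number of a shift or a turn outside -1 to 1 is refused whole. A call with a gripper value outside its range is refused whole. The fingers move at their own pace and stop on an object; the grip force is fixed at half the most. Time passes only in rows, so rows that repeat a pose let the fingers close. It gives the time, the measured TCP pose, the force and the opening at its end, in the units of the state.
- read_state(): the state, without advancing time (a new reading comes with each control period).
- get_image(name): name is "side" or "top" or "wrist"; returns a dict with "frame" (400x640x3 uint8, red, green, blue), "depth" (400x640 float32, mm along the optical axis (not along the pixel's ray), 0 where there is no reading), "mtx" (3x3 intrinsics, pixels), "world_to_cam" (4x4, takes a point from world to camera coordinates). Camera axes: x right, y up, looking along -z (the intrinsics and any distortion apply to the point x, -y, -z); pixel columns grow to the right and rows downward; lengths in mm; the calibration is good to about 2 mm. A picture is of the moment at which its call begins.
- job_done(): hands the job in, once; it reports no verdict.
The state is a dict: "clock": time; "joints": joint angles; "joint_vel": joint speeds; "joint_efforts": joint torques, N m; "position": TCP position; "ee_rot": TCP orientation; "contact_force": force on the tool from outside, world axes, zero at the start; "wrist_torque": the same for the moment, N m; "gripper_width": finger opening in mm.
Only numpy, scipy, OpenCV 4.12 (cv2) and the standard library are available. Lean on these libraries where they do the work, as an engineer would, in place of code of your own. Each camera call takes 0.05 s, during which the arm holds its last target.

TASK

Put the red laser collimator away in the blue-lidded grey case: raise the lid until its folding stay locks and holds it by itself, let go, and lay the collimator down inside without dropping it. Then break the stay at its yellow knee knob, shut the lid fully without letting it slam, and let go of everything. Leave the eyepiece, the Barlow lens, the dust cap and the screwdriver where they are.

Things in the scene. Friction and masses are not known exactly. Their poses are not given: they have to be found in the camera images.
- case: grey case fixed to the shelf, outside 170 (its x) x 200 (y) x 85 mm high, walls 6 mm; black padded bed inside, its top 30 mm above the shelf. Origin: centre of the underside; x from the front (lid tab, robot side) to the hinge side, y along the hinge line to the end that carries the stay, z up. Hinge line parallel to y at x = +85, z = 85 mm.
- lid (a joint): angle of the blue lid (170 x 200 x 12 mm, about 0.6 kg, +-15 %), rad: 0 shut, grows as the front rises. Stiff hinge: unlocked, the lid stays where left above about 0.95 rad; lower it falls and may slam unless held. The taut stay stops it at 1.41; locked it rests at 1.37 to 1.41.
- lid_tab (a point): grip point on the black tab of the lid's front edge. Tab 24 mm wide (along the hinge line), 12 thick, standing 60 mm out from the edge in the lid's plane; the point is mid width and thickness, 38 mm out from the edge, 208 mm from the hinge line, 6 mm to the lid's outer side of it. Pinched across its width with fingers down, it turns in the grip.
- stay_foot (a point): pivot of the stay's lower steel arm on the case's +y end wall: at case x = -5 mm, 8 mm out from the wall, 50 mm above the shelf. The knee knob moves on a circle of radius 78.4 mm about it, in a plane square to the hinge line.
- knee_knob (a point): middle of the yellow bar knob at the stay's knee: 18 mm in diameter, 60 mm long, parallel to the hinge line, 16 to 76 mm outside the case's end. Locked, the knee bows to the front and up; pushing the knob round its circle towards the hinge side (case +x) and down with a few newtons takes it through straight (lifting the lid a little) and folds it, drawing the lid down.
- stay_upper (a joint): knee angle of the stay (two 78.4 mm arms), rad: 0 folded, lid shut; 2.60 straight; 2.96 its stop past straight; locked above 2.72. A light spring urges it to lock: raise the lid till the stay is taut, then ease back or let go, and the knee snaps over. Pushed back only just through straight it may spring back; folded below about 2.0 it stays.
- collimator: red laser collimator lying on a flat: hexagonal plastic body 34 mm across flats, 85 mm long, then a round steel nose 31 mm in diameter, 35 mm long; 120 mm overall, about 0.14 kg. Origin: middle of its length, on its underside; x along its length to the nose, z up.
- eyepiece: chrome eyepiece standing upright, 48 mm in diameter, 74 mm high, origin at the centre of its underside. Leave alone.
- barlow: black Barlow lens standing upright with a brass band, 44 mm in diameter, 110 mm high, origin at the centre of its underside. Leave alone.
- dust_cap: brass dust cap lying flat, 66 mm in diameter, 16 mm high, origin at the centre of its underside. Leave alone.
- driver: screwdriver lying on the shelf, 160 mm long, x along it. Leave alone.
Things that resemble listed ones, but are neither listed nor needed, are in the scene too. What is shaped like the collimator but purple or white is not meant.

How it is judged (in metres and radians):
On the way, in this order (a step that is already met when the one before it is completed fails the run):
1. the lid stands up on the locked stay, with the hand off it (value of joint stay_upper above 2.72 rad and value of joint lid above 1.25 rad and contact force between each of the arm, the fingers and case below 0.3 N), for 0.3 s.
2. the collimator lies released inside the case while the stay still holds the lid (value of joint stay_upper above 2.72 rad and value of joint lid above 1.25 rad and x of collimator in the frame of case between -0.07 and 0.07 m and y of collimator in the frame of case between -0.085 and 0.085 m and z of collimator in the frame of case below 0.036 m and linear speed of collimator below 0.03 m/s and contact force between the fingers and collimator below 0.3 N), for 0.2 s.
3. the stay's knee has been broken and folded (value of joint stay_upper below 1.9 rad), for 0.1 s.
At the end, for the whole second after the job is handed in: Lid shut (within 0.035 rad) and still; collimator released at rest on the bed in the case (middle within 70 mm in x, 85 mm in y of its centre, underside below 36 mm); robot touching neither; eyepiece, Barlow, dust cap and screwdriver within 30 mm of their starts (value of joint lid below 0.035 rad and velocity of joint lid between -0.05 and 0.05 rad/s and contact force between each of the arm, the fingers and case below 0.3 N and x of collimator in the frame of case between -0.07 and 0.07 m and y of collimator in the frame of case between -0.085 and 0.085 m and z of collimator in the frame of case below 0.036 m and linear speed of collimator below 0.03 m/s and contact force between the fingers and collimator below 0.3 N and distance of each of eyepiece, barlow, dust_cap, driver from where it was at the start of the episode below 0.03 m).
It fails at once if the lid slams: it turns shut faster than 2 rad/s in its last 0.3 rad (value of joint lid below 0.3 rad and velocity of joint lid below -2 rad/s).
It fails at once if the collimator is dropped or thrown into the case (faster than 0.8 m/s inside it) (x of collimator in the frame of case between -0.07 and 0.07 m and y of collimator in the frame of case between -0.085 and 0.085 m and z of collimator in the frame of case below 0.036 m and linear speed of collimator above 0.8 m/s).
It fails at once if the eyepiece, Barlow, dust cap or screwdriver is moved more than 30 mm (distance of any of eyepiece, barlow, dust_cap, driver from where it was at the start of the episode above 0.03 m).
It fails at once if the eyepiece or the Barlow is knocked over (angle between any of eyepiece, barlow's own z axis and vertical above 0.6 rad).
It also fails if it takes over 72 s, if anything falls off the work surface, if the arm or the gripper's body presses on something with over 40 N, if the wrist force passes 120 N, or if a joint passes its speed limit or range.

## Working session

There is one attempt and no reset: what is moved stays moved. The work goes in short steps, Python scripts to look and compute and a tool call to move; the robot and the scene stay as the last step left them, time stands still between calls to the robot, and variables do not carry over. Pictures are saved under pics/ and viewed, and the job is handed in when it is done.

Besides the shell and the picture viewer there is one more tool, called as name(argument=value, ...) on one line, values as JSON. play_rows: Moves the arm, as the interface text tells. Its arguments: {"type":"object","properties":{"targets":{"type":"array","items":{"type":"object","properties":{"gripper":{"type":"number"},"tx":{"type":"number","minimum":-1,"maximum":1},"ty":{"type":"number","minimum":-1,"maximum":1},"tz":{"type":"number","minimum":-1,"maximum":1},"spin":{"type":"number","minimum":-1,"maximum":1}}}}},"required":["targets"]}

```bash
mkdir -p pics; ls; python3 - <<'E'
from bench import *
import cv2
print(read_state())
for n in ["side","top","wrist"]:
    d=get_image(n); cv2.imwrite(f"pics/{n}0.png",d["frame"][:,:,::-1]); print(n,d["mtx"].tolist(),d["world_to_cam"].round(3).tolist())
E
```

```text
pics
{'clock': 0.0, 'joints': array([-8.69378893e-01,  3.85506623e-01,  6.68298632e-03, -4.96727284e-04,
       -1.19401224e+00, -2.58580258e-01]), 'joint_vel': array([-0.00065189, -0.00126342,  0.0013794 ,  0.000287  ,  0.00049532,
       -0.0010495 ]), 'joint_efforts': array([ 2.09646664e-04, -3.92289054e+01,  1.88397521e+01,  4.18601140e+00,
       -4.64769983e-03, -1.83976636e-05]), 'position': array([ 267.59599063, -564.22197361,  244.27440532]), 'ee_rot': array([-2.19524299e-01,  9.75606472e-01,  1.01113803e-03, -2.66149238e-04]), 'contact_force': array([-0.56395293, -0.30652666,  0.46651563]), 'wrist_torque': array([-0.03292822,  0.02733149, -0.00817378]), 'gripper_width': 85.91247067245051}
side [[489.16734365801585, 0.0, 319.42536746544795], [0.0, 489.16734365801585, 196.84993026220056], [0.0, 0.0, 1.0]] [[0.975, -0.222, -0.008, -484.222], [0.15, 0.631, 0.761, -101.648], [-0.164, -0.743, 0.649, -1495.051], [0.0, 0.0, 0.0, 1.0]]
top [[457.6556452331256, 0.0, 319.01199751822276], [0.0, 457.6556452331256, 197.10889006496674], [0.0, 0.0, 1.0]] [[0.015, -1.0, 0.008, -93.726], [0.998, 0.015, 0.06, -476.281], [-0.06, 0.007, 0.998, -1313.656], [0.0, 0.0, 0.0, 1.0]]
wrist [[278.57568688684296, 0.0, 319.24857924681925], [0.0, 278.57568688684296, 200.97927779811423], [0.0, 0.0, 1.0]] [[-0.428, 0.904, 0.002, 623.127], [-0.864, -0.408, -0.296, 39.183], [-0.267, -0.128, 0.955, -379.234], [0.0, 0.0, 0.0, 1.0]]
```

View pics/side0.png

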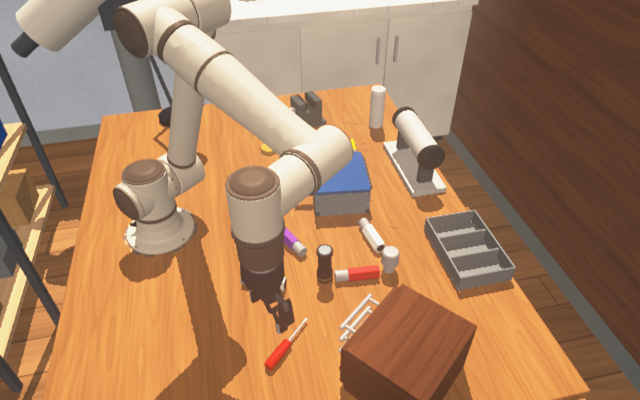

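View pics/top0.png

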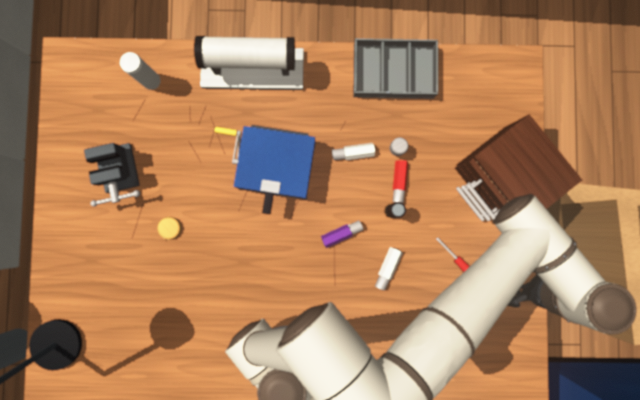

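View pics/wrist0.png

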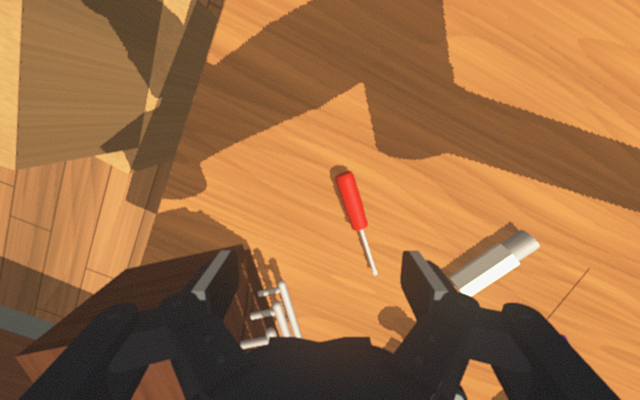

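```bash
cat > h.py <<'E'
from bench import *
import numpy as np, cv2
np.set_printoptions(precision=2,suppress=True)
def cam(n):
    d=get_image(n); return d
def pts(d,uv):
    """deproject pixels w/ depth"""
    out=[]
    Ti=np.linalg.inv(d["world_to_cam"]);K=d["mtx"]
    for u,v in uv:
        z=float(d["depth"][int(round(v)),int(round(u))])
        p=np.array([(u-K[0,2])/K[0,0]*z,-(v-K[1,2])/K[1,1]*z,-z,1]); out.append((Ti@p)[:3])
    return np.array(out)
def onz(d,uv,h):
    Ti=np.linalg.inv(d["world_to_cam"]);K=d["mtx"];o=Ti[:3,3];out=[]
    for u,v in uv:
        r=Ti[:3,:3]@np.array([(u-K[0,2])/K[0,0],-(v-K[1,2])/K[1,1],-1]); out.append(o+r*(h-o[2])/r[2])
    return np.array(out)
def proj(d,P):
    P=np.atleast_2d(P);c=(d["world_to_cam"]@np.c_[P,np.ones(len(P))].T).T
    K=d["mtx"];return np.c_[K[0,0]*c[:,0]/-c[:,2]+K[0,2],K[1,1]*(-c[:,1])/-c[:,2]+K[1,2]]
def crop(d,x0,y0,w,h,s,name):
    im=d["frame"][y0:y0+h,x0:x0+w,::-1]
    cv2.imwrite("pics/"+name,cv2.resize(im,None,fx=s,fy=s,interpolation=cv2.INTER_CUBIC))
E
python3 - <<'E'
from h import *
import pickle
d=cam("top");s=cam("side");pickle.dump((d,s),open("d0.pkl","wb"))
crop(d,210,110,130,110,6,"t1.png"); crop(d,320,120,160,170,3.5,"t2.png"); crop(s,230,120,190,170,4,"s1.png")
E
```

```text
(no output)
```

View pics/t1.png

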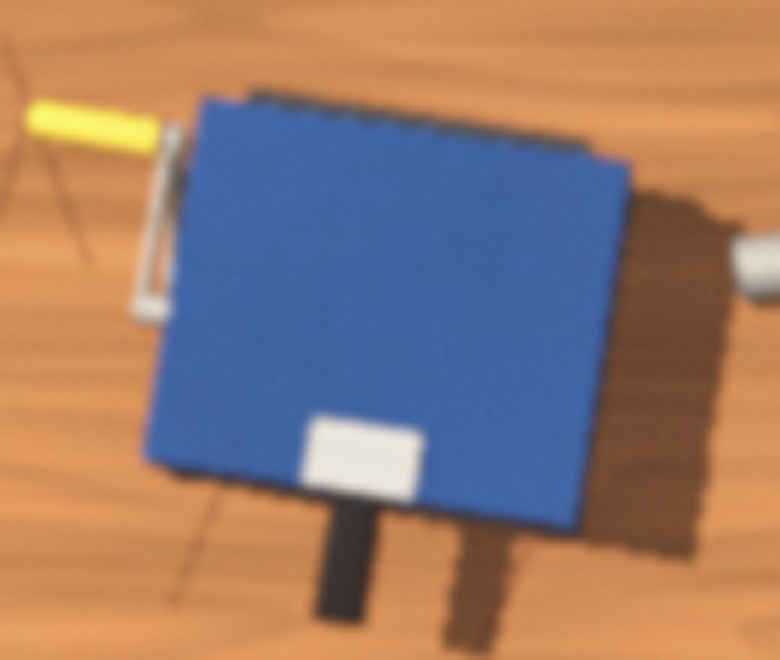

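View pics/t2.png

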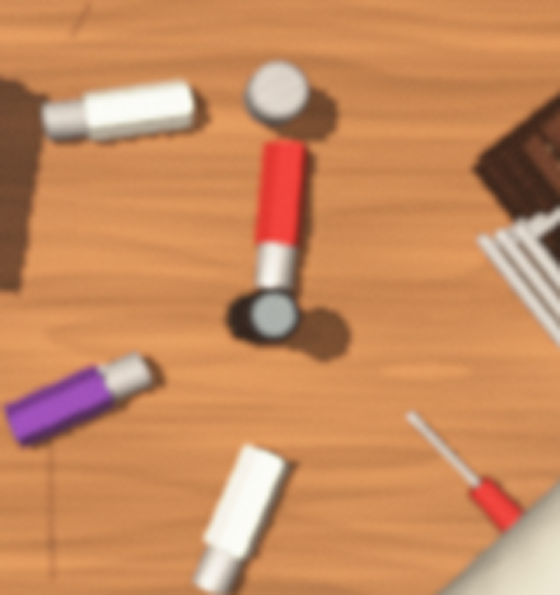

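View pics/s1.png

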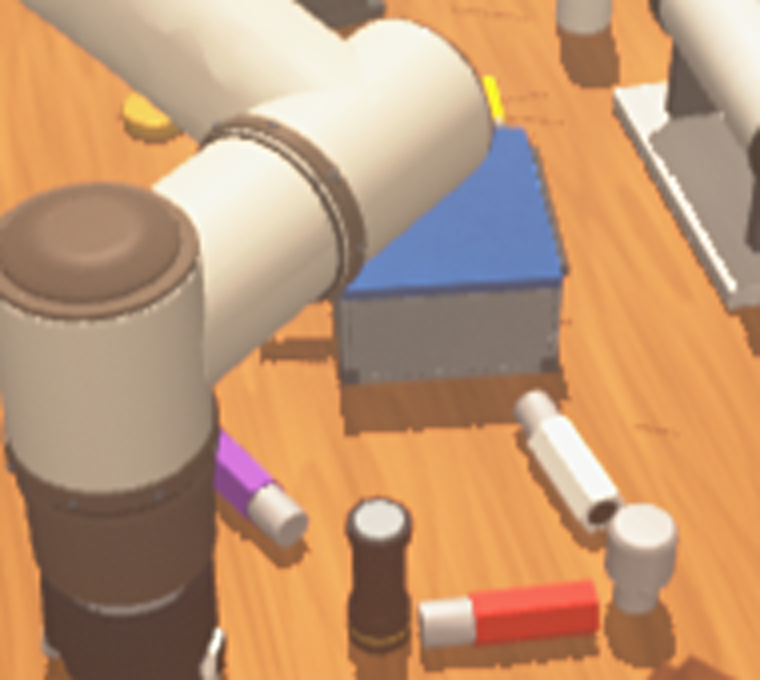

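```bash
python3 - <<'E'
from h import *
import pickle
d,s=pickle.load(open("d0.pkl","rb"))
f=lambda l,o,k:[(x/k+o[0],y/k+o[1]) for x,y in l]
o=(210,110)
c=f([(203,98),(632,163),(578,530),(147,462)],o,6)
print(d["depth"][160,275]);print("depthpts",pts(d,[(275,150)]))
P=onz(d,c,97);print("corners",P)
ax=((P[0]-P[3])+(P[1]-P[2]))/2; print("len x",np.linalg.norm(ax),"len y",np.linalg.norm(P[0]-P[1]),"yaw",np.arctan2(ax[1],ax[0]),np.arctan2(*( (P[3]-P[2]+P[0]-P[1])[[1,0]]*[-1,1])[::-1] ) )
ctr=P.mean(0);print("ctr",ctr)
y=np.arctan2(ax[1],ax[0]);R=np.array([[np.cos(y),-np.sin(y)],[np.sin(y),np.cos(y)]])
t=onz(d,f([(317,617),(363,622),(355,505)],o,6),97);print("tab case",(t-ctr)[:,:2]@R)
k=onz(d,f([(30,117),(158,135)],o,6),60);print("knob",k,(k-ctr)[:,:2]@R,pts(d,f([(90,127)],o,6)))
o2=(320,120)
print("collim depth",pts(d,f([(283,190),(275,265),(278,90),(273,315),(120,110)],o2,3.5)))
print("col ends at17", onz(d,f([(284,142),(278,243)],o2,3.5),30),onz(d,f([(275,265)],o2,3.5),28))
E
```

```text
1248.7969
depthpts [[599.39  36.17 100.67]]
corners [[664.08 123.35  97.  ]
 [637.29 -73.34  97.  ]
 [468.8  -51.45  97.  ]
 [496.68 144.56  97.  ]]
len x 169.31891374366145 len y 198.50226150262154 yaw -0.12760522852926792 3.0032711702144708
ctr [566.71  35.78  97.  ]
tab case [[-141.86   12.19]
 [-141.14   -8.72]
 [ -89.19    2.74]]
knob [[661.62 210.42  60.  ]
 [654.05 150.04  60.  ]] [[ 71.91 185.29]
 [ 72.09 124.45]] [[649.51 174.28  98.51]]
collim depth [[ 545.95 -320.69   32.76]
 [ 484.26 -314.82   30.38]
 [ 622.   -309.24   71.01]
 [ 440.27 -298.38  113.65]
 [ 610.57 -186.29   29.43]]
col ends at17 [[ 586.07 -321.86   30.  ]
 [ 502.44 -317.27   30.  ]] [[ 484.42 -315.25   28.  ]]
```

```bash
cat > geo.py <<'E'
import numpy as np
from scipy.optimize import fsolve
L=78.4; F=np.array([-5.,50]);H=np.array([85.,85.])
piv=lambda r,f,t: H+r*np.array([-np.cos(t+f),np.sin(t+f)])
d=lambda k:2*L*np.cos((2.6-k)/2)
def eq(v): 
    return [np.linalg.norm(piv(*v,0)-F)-d(0),np.linalg.norm(piv(*v,1.41)-F)-d(2.6)]
sol=[fsolve(eq,g) for g in ([80,0.1],[60,.0],[100,-.1],[60,-.5])]
V=sol[0]
def knob(t,sgn=1):
    p=piv(*V,t);v=p-F;D=min(np.linalg.norm(v),2*L);h=np.sqrt(max(L*L-D*D/4,0));u=v/np.linalg.norm(v);n=np.array([u[1],-u[0]])
    k=2.6-2*np.arccos(min(D/(2*L),1))
    return k,F+v/2+sgn*h*n
def tab(t): return H+208*np.array([-np.cos(t),np.sin(t)])+6*np.array([np.sin(t),np.cos(t)])
if __name__=="__main__":
    print(sol)
    for t in [0,.1,.2,.3,.5,.7,.9,1,1.1,1.2,1.3,1.37,1.39,1.41]:
        k,P=knob(t);k2,P2=knob(t,-1);print(t,"knee %.2f"%k,P.round(1),"locked knee %.2f"%(5.2-k),P2.round(1),"tab",tab(t).round(1),"piv",piv(*V,t).round(1))
E
python3 geo.py
python3 - <<'E'
from h import *
s=read_state();print(tcp_to_tips)
d=get_image("wrist");Ti=np.linalg.inv(d["world_to_cam"]);p=Ti[:3,3]-s["position"]
from scipy.spatial.transform import Rotation as R
print("cam in tool",R.from_quat(s["ee_rot"]).inv().apply(p)); print("look tool",R.from_quat(s["ee_rot"]).inv().apply(-Ti[:3,2]))
E
```

```text
[array([1.00771986e+02, 5.53783263e-02]), array([1.00771986e+02, 5.53783263e-02]), array([1.00771986e+02, 5.53783263e-02]), array([1.00771986e+02, 5.53783263e-02])]
0 knee 0.00 [62.8 89.4] locked knee 5.20 [-83.4  51.2] tab [-123.   91.] piv [-15.6  90.6]
0.1 knee 0.13 [63. 89.] locked knee 5.07 [-82.5  61.6] tab [-121.4  111.7] piv [-14.6 100.6]
0.2 knee 0.26 [62.9 89.1] locked knee 4.94 [-80.4  71.3] tab [-117.7  132.2] piv [-12.5 110.5]
0.3 knee 0.39 [62.7 89.5] locked knee 4.81 [-77.2  80.6] tab [-111.9  152.2] piv [ -9.5 120.1]
0.5 knee 0.65 [61.9 90.9] locked knee 4.55 [-67.5  97.3] tab [-94.7 190. ] piv [ -0.6 138.1]
0.7 knee 0.93 [60.6 92.9] locked knee 4.27 [-54.  111.2] tab [-70.2 223.6] piv [ 11.6 154.1]
0.9 knee 1.23 [58.7 95.7] locked knee 3.97 [-36.9 121.6] tab [-39.6 251.7] piv [ 26.8 167.3]
1 knee 1.39 [57.4 97.5] locked knee 3.81 [-27.1 125.2] tab [-22.3 263.3] piv [ 35.3 172.7]
1.1 knee 1.57 [55.7 99.6] locked knee 3.63 [-16.4 127.6] tab [ -4.  273.1] piv [ 44.3 177.2]
1.2 knee 1.77 [ 53.3 102.4] locked knee 3.43 [ -4.6 128.4] tab [ 15.2 281. ] piv [ 53.7 180.8]
1.3 knee 2.01 [ 49.6 106.3] locked knee 3.19 [  8.9 127.2] tab [ 35.1 287. ] piv [ 63.5 183.4]
1.37 knee 2.25 [ 44.7 110.6] locked knee 2.95 [ 20.7 124.1] tab [ 49.4 290. ] piv [ 70.4 184.7]
1.39 knee 2.35 [ 42.1 112.7] locked knee 2.85 [ 25.3 122.3] tab [ 53.5 290.7] piv [ 72.4 185. ]
1.41 knee 2.60 [ 34.7 117.6] locked knee 2.60 [ 34.7 117.6] tab [ 57.6 291.3] piv [ 74.4 185.2]
14.0
cam in tool [  75.31    1.02 -128.42]
look tool [-0.3  -0.    0.96]
```

```bash
cat >> h.py <<'E'
from scipy.spatial.transform import Rotation as Rn
C=np.array([566.7,35.8]);YAW=-0.133
def c2w(p):
    x,y,z=p;c,s=np.cos(YAW),np.sin(YAW);return np.array([C[0]+c*x-s*y,C[1]+s*x+c*y,z])
def w2c(p):
    x,y=p[0]-C[0],p[1]-C[1];c,s=np.cos(YAW),np.sin(YAW);return np.array([c*x+s*y,-s*x+c*y,p[2]])
def units(targets,ang=None):
    """targets: world TCP mm list; ang desired angle (deg) of tool x in world"""
    s=read_state();r=Rn.from_quat(s["ee_rot"]);a=np.degrees(np.arctan2(*r.apply([1,0,0])[[1,0]]))
    print("pos",s["position"],"toolx ang %.2f"%a,"case",w2c(s["position"]))
    for t in np.atleast_2d(targets):
        u=r.inv().apply(np.array(t)-s["position"])/250
        sp="" if ang is None else "spin %.3f"%(np.radians(-((ang-a+180)%360-180))/(np.pi/4))
        print("->",t,"tx %.3f ty %.3f tz %.3f"%tuple(u),sp)
E
python3 - <<'E'
from h import *
t=c2w([-123,1,86]);print(t)
units([[340,-360,245],[380,-150,245]],np.degrees(YAW)+180)
E
```

```text
[444.92  53.1   86.  ]
pos [ 267.73 -564.55  244.93] toolx ang -154.63 case [-216.72 -634.7   244.93]
-> [ 340 -360  245] tx -0.612 ty 0.615 tz 0.000 spin 0.733
-> [ 380 -150  245] tx -1.116 ty 1.306 tz 0.001 spin 0.733
```

play_rows(targets=[{"tx": -0.15,"ty": 0.15,"tz": 0,"spin": 0.183,"gripper": -1},{"tx": -0.3,"ty": 0.3,"tz": 0,"spin": 0.366,"gripper": -1},{"tx": -0.45,"ty": 0.45,"tz": 0,"spin": 0.55,"gripper": -1},{"tx": -0.6,"ty": 0.6,"tz": 0,"spin": 0.733,"gripper": -1},{"tx": -0.75,"ty": 0.8,"tz": 0,"spin": 0.733,"gripper": -1},{"tx": -0.88,"ty": 1,"tz": 0,"spin": 0.733,"gripper": -1},{"tx": -0.88,"ty": 1,"tz": 0,"spin": 0.733,"gripper": -1}])

```text
clock: 1.18
position: [359.9, -241.5, 245.9]
ee_rot: [0.063, 0.998, 0.0, 0.001]
contact_force: [-0.3, -1.4, 0.3]
gripper_width: 85.3
```

```bash
python3 - <<'E'
from h import *
units([[400,0,200],[444.9,53.1,200],[444.9,53.1,86]],np.degrees(YAW)+180)
E
```

```text
pos [ 359.89 -241.49  245.86] toolx ang 172.77 case [-168.22 -302.27  245.86]
-> [400.   0. 200.] tx -0.037 ty 0.978 tz 0.184 spin 0.009
-> [444.9  53.1 200. ] tx -0.189 ty 1.212 tz 0.184 spin 0.009
-> [444.9  53.1  86. ] tx -0.188 ty 1.212 tz 0.640 spin 0.009
```

play_rows(targets=[{"tx": -0.05,"ty": 0.2,"tz": 0.03,"gripper": -1},{"tx": -0.1,"ty": 0.4,"tz": 0.06,"gripper": -1},{"tx": -0.12,"ty": 0.6,"tz": 0.09,"gripper": -1},{"tx": -0.16,"ty": 0.8,"tz": 0.12,"gripper": -1},{"tx": -0.18,"ty": 1.0,"tz": 0.15,"gripper": -1},{"tx": -0.18,"ty": 1.0,"tz": 0.18,"gripper": -1},{"tx": -0.18,"ty": 1.0,"tz": 0.18,"gripper": -1}])

```text
invalid input
```

```bash
python3 - <<'E'
from h import *
import pickle
units([[444.9,53.1,150],[444.9,53.1,86]],np.degrees(YAW)+180)
w=cam("wrist");crop(w,0,0,640,400,1.2,"w1.png");t=cam("top");pickle.dump((t,w),open("d1.pkl","wb"));crop(t,320,100,160,170,3.5,"t3.png")
print(proj(w,[c2w([-85,0,97]),c2w([-145,0,97]),c2w([-85,100,97])]))
E
```

```text
pos [ 359.89 -241.49  245.86] toolx ang 172.77 case [-168.22 -302.27  245.86]
-> [444.9  53.1 150. ] tx -0.188 ty 1.212 tz 0.384 spin 0.009
-> [444.9  53.1  86. ] tx -0.188 ty 1.212 tz 0.640 spin 0.009
[[587.32 264.62]
 [603.88 214.32]
 [676.2  265.08]]
```

View pics/w1.png

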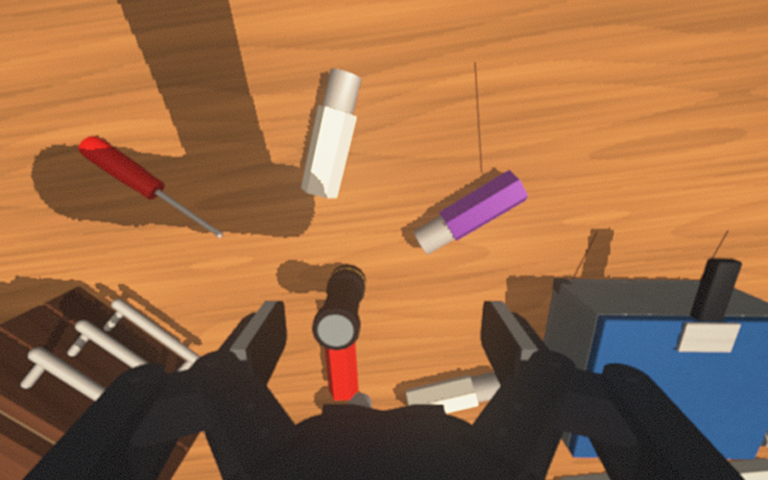

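View pics/t3.png

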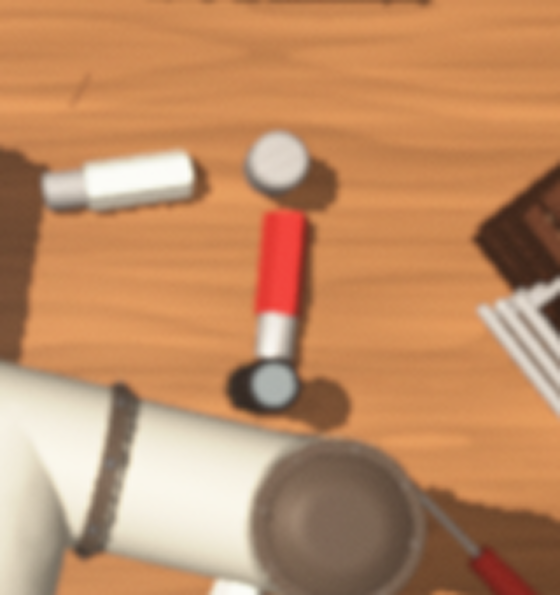

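play_rows(targets=[{"tx": -0.05,"ty": 0.2,"tz": 0.03,"spin": 0,"gripper": -1},{"tx": -0.1,"ty": 0.4,"tz": 0.06,"spin": 0,"gripper": -1},{"tx": -0.12,"ty": 0.6,"tz": 0.09,"spin": 0,"gripper": -1},{"tx": -0.16,"ty": 0.8,"tz": 0.12,"spin": 0,"gripper": -1},{"tx": -0.18,"ty": 1.0,"tz": 0.15,"spin": 0,"gripper": -1},{"tx": -0.18,"ty": 1.0,"tz": 0.18,"spin": 0,"gripper": -1},{"tx": -0.18,"ty": 1.0,"tz": 0.18,"spin": 0,"gripper": -1}])

```text
clock: 2.15
position: [436.9, -3.9, 199.4]
ee_rot: [0.067, 0.998, -0.001, -0.001]
contact_force: [-0.4, -0.3, 0.9]
gripper_width: 84.9
```

```bash
python3 - <<'E'
from h import *
import pickle
units([[444.9,53.1,150],[444.9,53.1,86]],np.degrees(YAW)+180)
w=cam("wrist");crop(w,0,0,640,400,1.2,"w2.png");t=cam("top");pickle.dump((t,w),open("d2.pkl","wb"))
print(proj(w,[c2w([-85,0,97]),c2w([-145,0,97]),c2w([-85,100,97]),c2w([-123,0,91])])*1.2)
E
```

```text
pos [436.9   -3.9  199.44] toolx ang 172.28 case [-123.39  -56.56  199.44]
-> [444.9  53.1 150. ] tx -0.002 ty 0.230 tz 0.197 spin -0.002
-> [444.9  53.1  86. ] tx -0.002 ty 0.231 tz 0.453 spin -0.002
[[456.55 295.07]
 [461.81 218.04]
 [588.19 294.85]
 [458.04 245.07]]
```

View pics/w2.png

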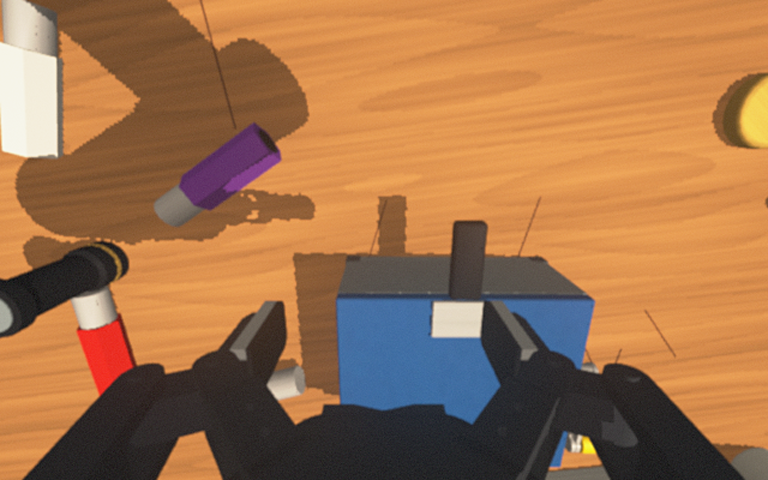

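play_rows(targets=[{"tx": 0,"ty": 0.12,"tz": 0.05,"spin": 0,"gripper": -1},{"tx": 0,"ty": 0.24,"tz": 0.12,"spin": 0,"gripper": -1},{"tx": 0,"ty": 0.245,"tz": 0.22,"spin": 0,"gripper": -1},{"tx": 0,"ty": 0.245,"tz": 0.25,"spin": 0,"gripper": -1},{"tx": 0,"ty": 0.245,"tz": 0.25,"spin": 0,"gripper": -1}])

```text
clock: 2.88
position: [445.4, 57.0, 138.0]
ee_rot: [0.067, 0.998, -0.0, -0.0]
contact_force: [0.3, 0.2, 0.8]
gripper_width: 85.7
```

```bash
python3 - <<'E'
from h import *
import pickle
units([[444.9,53.1,150],[444.9,53.1,86]],np.degrees(YAW)+180)
w=cam("wrist");crop(w,0,0,640,400,1.2,"w3.png");t=cam("top");pickle.dump((t,w),open("d3.pkl","wb"))
print(proj(w,[c2w([-85,0,97]),c2w([-145,0,97]),c2w([-85,100,97]),c2w([-85,-100,97])])*1.2)
E
```

```text
pos [445.43  57.05 138.  ] toolx ang 172.30 case [-123.02    4.98  138.  ]
-> [444.9  53.1 150. ] tx -0.000 ty -0.016 tz -0.048 spin -0.002
-> [444.9  53.1  86. ] tx -0.000 ty -0.016 tz 0.208 spin -0.002
[[373.22 341.5 ]
 [371.99 243.74]
 [544.28 341.23]
 [202.34 341.77]]
```

View pics/w3.png

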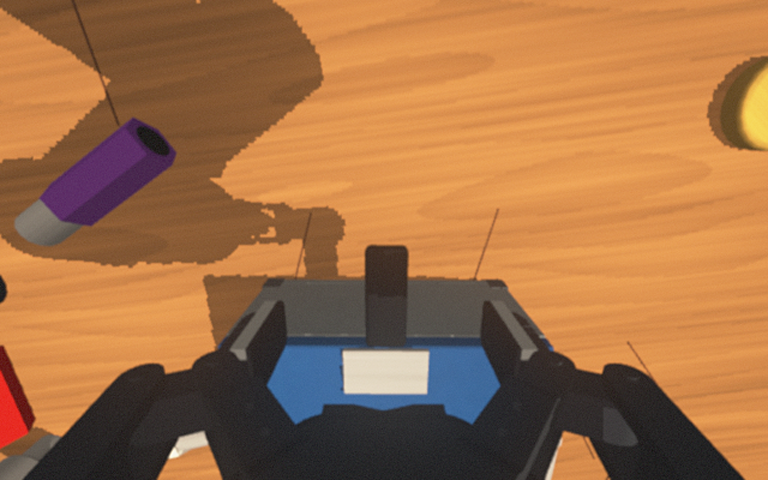

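play_rows(targets=[{"tx": 0,"ty": 0.007,"tz": 0.1,"spin": 0,"gripper": -1},{"tx": 0,"ty": 0.007,"tz": 0.2,"spin": 0,"gripper": -1},{"tx": 0,"ty": 0.007,"tz": 0.208,"spin": 0,"gripper": -1},{"tx": 0,"ty": 0.007,"tz": 0.208,"spin": 0,"gripper": 1},{"tx": 0,"ty": 0.007,"tz": 0.208,"spin": 0,"gripper": 1},{"tx": 0,"ty": 0.007,"tz": 0.208,"spin": 0,"gripper": 1},{"tx": 0,"ty": 0.007,"tz": 0.208,"spin": 0,"gripper": 1},{"tx": 0,"ty": 0.007,"tz": 0.208,"spin": 0,"gripper": 1}])

```text
clock: 3.98
position: [445.7, 58.6, 86.8]
ee_rot: [0.066, 0.998, -0.001, 0.0]
contact_force: [0.1, -5.8, 5.9]
gripper_width: 23.0
```

```bash
python3 - <<'E'
from h import *
import geo
s=read_state();print(s["position"],s["gripper_width"],s["contact_force"])
p=s["position"];
t0=geo.tab(0)
for t in [.1,.2,.3,.4,.5,.6,.7,.8,.9,1.,1.1,1.2,1.25,1.3,1.35,1.38,1.4,1.41,1.42]:
    d=(geo.tab(t)-t0)/250; print(t,"tx %.3f tz %.3f"%(-d[0],-d[1]), (geo.tab(t)-t0).round(1))
E
```

```text
[445.66  58.6   86.78] 23.004677895040874 [ 0.15 -5.84  5.93]
0.1 tx -0.007 tz -0.083 [ 1.6 20.7]
0.2 tx -0.021 tz -0.165 [ 5.3 41.2]
0.3 tx -0.044 tz -0.245 [11.1 61.2]
0.4 tx -0.075 tz -0.322 [18.8 80.5]
0.5 tx -0.113 tz -0.396 [28.3 99. ]
0.6 tx -0.159 tz -0.466 [ 39.7 116.4]
0.7 tx -0.211 tz -0.530 [ 52.8 132.6]
0.8 tx -0.270 tz -0.590 [ 67.4 147.4]
0.9 tx -0.334 tz -0.643 [ 83.4 160.7]
1.0 tx -0.403 tz -0.689 [100.7 172.3]
1.1 tx -0.476 tz -0.728 [119.  182.1]
1.2 tx -0.553 tz -0.760 [138.2 190. ]
1.25 tx -0.592 tz -0.773 [148.1 193.3]
1.3 tx -0.633 tz -0.784 [158.1 196. ]
1.35 tx -0.673 tz -0.793 [168.3 198.3]
1.38 tx -0.698 tz -0.797 [174.4 199.4]
1.4 tx -0.714 tz -0.800 [178.6 200. ]
1.41 tx -0.722 tz -0.801 [180.6 200.3]
1.42 tx -0.731 tz -0.802 [182.7 200.5]
```

play_rows(targets=[{"tx": -0.007,"ty": 0,"tz": -0.083,"spin": 0,"gripper": 1},{"tx": -0.021,"ty": 0,"tz": -0.165,"spin": 0,"gripper": 1},{"tx": -0.044,"ty": 0,"tz": -0.245,"spin": 0,"gripper": 1},{"tx": -0.075,"ty": 0,"tz": -0.322,"spin": 0,"gripper": 1},{"tx": -0.113,"ty": 0,"tz": -0.396,"spin": 0,"gripper": 1},{"tx": -0.159,"ty": 0,"tz": -0.466,"spin": 0,"gripper": 1},{"tx": -0.211,"ty": 0,"tz": -0.53,"spin": 0,"gripper": 1},{"tx": -0.27,"ty": 0,"tz": -0.59,"spin": 0,"gripper": 1},{"tx": -0.334,"ty": 0,"tz": -0.643,"spin": 0,"gripper": 1},{"tx": -0.403,"ty": 0,"tz": -0.689,"spin": 0,"gripper": 1},{"tx": -0.476,"ty": 0,"tz": -0.728,"spin": 0,"gripper": 1},{"tx": -0.476,"ty": 0,"tz": -0.728,"spin": 0,"gripper": 1}])

```text
clock: 5.48
position: [562.0, 42.3, 267.7]
ee_rot: [0.067, 0.998, -0.002, -0.003]
contact_force: [-3.2, -4.0, 1.7]
gripper_width: 22.6
```

```bash
python3 - <<'E'
from h import *
import geo
s=read_state();print(s["position"],s["gripper_width"],s["contact_force"],w2c(s["position"]))
t=cam("top");crop(t,190,90,160,140,4,"t4.png")
t0=geo.tab(1.1)
for t in [1.2,1.25,1.3,1.35,1.38,1.4,1.41,1.42,1.43]:
    d=(geo.tab(t)-t0)/250; print(t,"tx %.3f tz %.3f"%(-d[0],-d[1]), (geo.tab(t)-t0).round(1))
E
```

```text
[562.    42.29 267.73] 22.616084465674746 [-3.17 -4.01  1.73] [ -5.51   5.81 267.73]
1.2 tx -0.077 tz -0.032 [19.2  7.9]
1.25 tx -0.116 tz -0.045 [29.1 11.2]
1.3 tx -0.157 tz -0.056 [39.1 13.9]
1.35 tx -0.197 tz -0.065 [49.3 16.2]
1.38 tx -0.222 tz -0.069 [55.4 17.3]
1.4 tx -0.238 tz -0.072 [59.6 17.9]
1.41 tx -0.246 tz -0.073 [61.6 18.2]
1.42 tx -0.255 tz -0.074 [63.7 18.4]
1.43 tx -0.263 tz -0.075 [65.8 18.7]
```

View pics/t4.png

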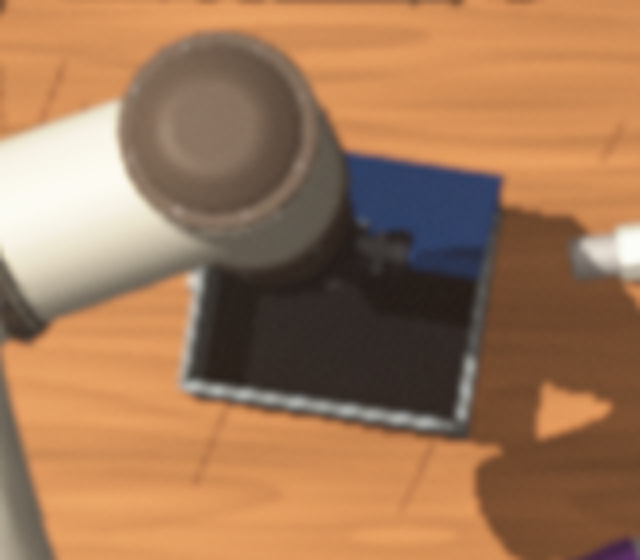

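play_rows(targets=[{"tx": -0.077,"ty": 0,"tz": -0.032,"spin": 0,"gripper": 1},{"tx": -0.116,"ty": 0,"tz": -0.045,"spin": 0,"gripper": 1},{"tx": -0.157,"ty": 0,"tz": -0.056,"spin": 0,"gripper": 1},{"tx": -0.197,"ty": 0,"tz": -0.065,"spin": 0,"gripper": 1},{"tx": -0.222,"ty": 0,"tz": -0.069,"spin": 0,"gripper": 1},{"tx": -0.238,"ty": 0,"tz": -0.072,"spin": 0,"gripper": 1},{"tx": -0.246,"ty": 0,"tz": -0.073,"spin": 0,"gripper": 1},{"tx": -0.246,"ty": 0,"tz": -0.073,"spin": 0,"gripper": 1}])

```text
clock: 6.52
position: [622.0, 33.9, 286.2]
ee_rot: [0.067, 0.998, -0.002, -0.003]
contact_force: [-3.9, -4.6, 3.3]
gripper_width: 22.7
```

```bash
python3 - <<'E'
from h import *
s=read_state();print(s["position"],s["gripper_width"],s["contact_force"],w2c(s["position"]))
d=cam("side");crop(d,230,80,200,160,4,"s4.png")
E
```

```text
[621.96  33.87 286.17] 22.658204610301063 [-3.89 -4.65  3.34] [ 55.03   5.42 286.17]
```

View pics/s4.png

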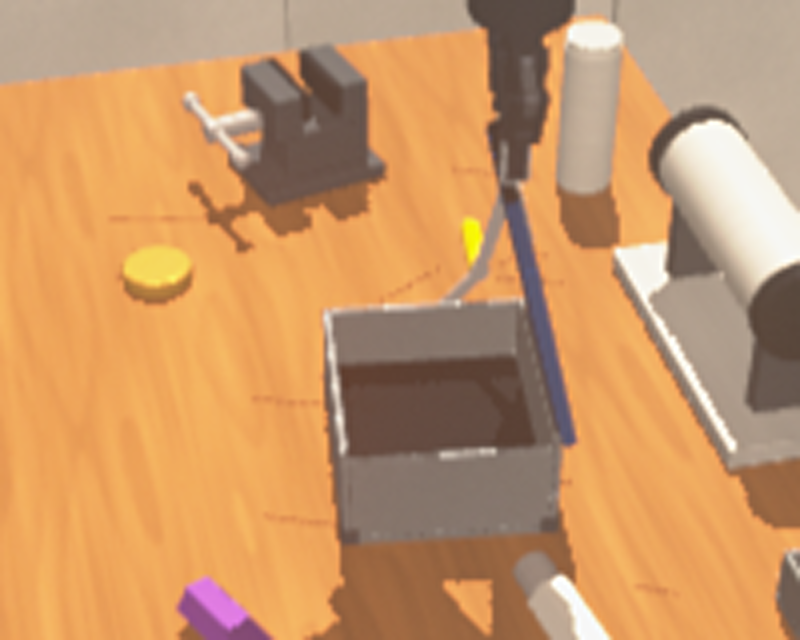

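play_rows(targets=[{"tx": -0.008,"ty": 0,"tz": -0.001,"spin": 0,"gripper": 1},{"tx": -0.016,"ty": 0,"tz": -0.002,"spin": 0,"gripper": 1},{"tx": -0.016,"ty": 0,"tz": -0.002,"spin": 0,"gripper": 1},{"tx": -0.024,"ty": 0,"tz": -0.003,"spin": 0,"gripper": 1},{"tx": -0.024,"ty": 0,"tz": -0.003,"spin": 0,"gripper": 1}])

```text
clock: 7.2
position: [627.8, 33.0, 287.0]
ee_rot: [0.067, 0.998, -0.002, -0.003]
contact_force: [-4.2, -5.1, 3.0]
gripper_width: 22.6
```

```bash
python3 - <<'E'
from h import *
s=read_state();print(s["position"],s["gripper_width"],s["contact_force"],w2c(s["position"]))
d=cam("side");crop(d,310,100,80,80,8,"s5.png")
E
```

```text
[627.81  33.03 286.99] 22.639450346041006 [-4.21 -5.11  2.95] [ 60.94   5.36 286.99]
```

View pics/s5.png

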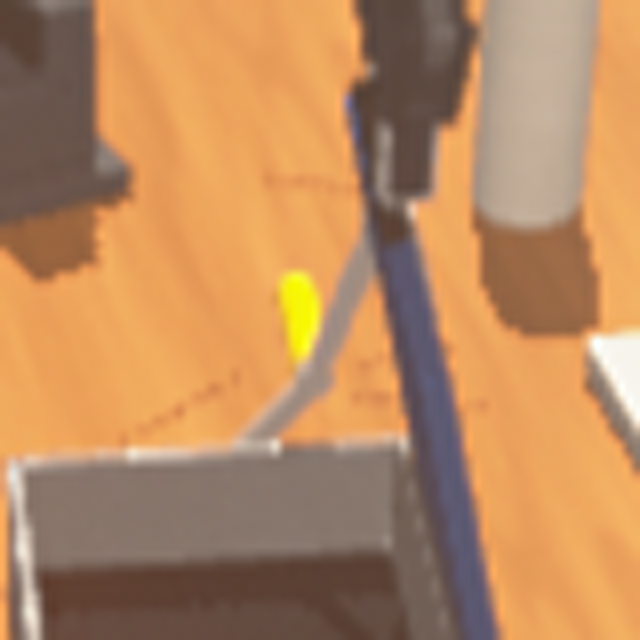

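play_rows(targets=[{"tx": -0.008,"ty": 0,"tz": -0.001,"spin": 0,"gripper": 1},{"tx": -0.008,"ty": 0,"tz": -0.001,"spin": 0,"gripper": 1},{"tx": -0.016,"ty": 0,"tz": -0.001,"spin": 0,"gripper": 1},{"tx": -0.016,"ty": 0,"tz": -0.001,"spin": 0,"gripper": 1}])

```text
clock: 7.75
position: [632.0, 32.5, 287.4]
ee_rot: [0.067, 0.998, -0.002, -0.003]
contact_force: [-4.3, -4.9, 4.1]
gripper_width: 22.8
```

```bash
python3 - <<'E'
from h import *
s=read_state();print(s["position"],s["gripper_width"],s["contact_force"],w2c(s["position"]))
d=cam("side");crop(d,310,100,80,80,8,"s6.png")
E
```

```text
[631.99  32.47 287.45] 22.795400449236105 [-4.32 -4.86  4.13] [ 65.16   5.36 287.45]
```

View pics/s6.png

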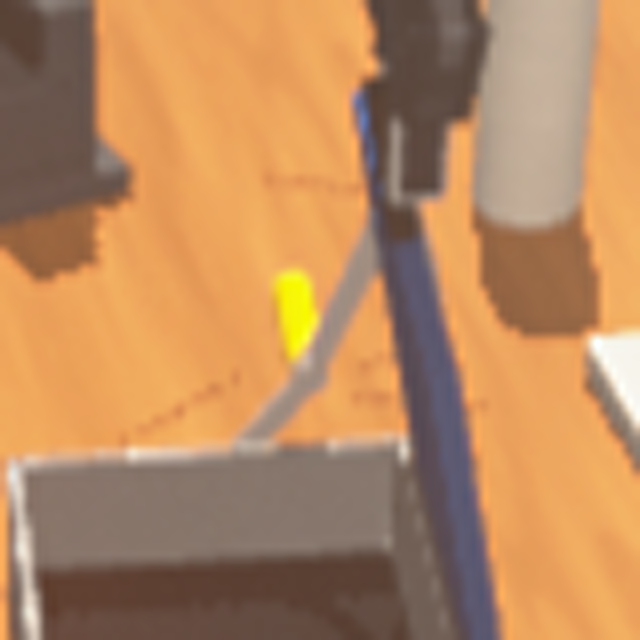

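play_rows(targets=[{"tx": -0.008,"ty": 0,"tz": 0,"spin": 0,"gripper": 1},{"tx": -0.008,"ty": 0,"tz": 0,"spin": 0,"gripper": 1},{"tx": -0.016,"ty": 0,"tz": 0,"spin": 0,"gripper": 1},{"tx": -0.016,"ty": 0,"tz": 0,"spin": 0,"gripper": 1}])

```text
clock: 8.3
position: [636.5, 31.9, 287.8]
ee_rot: [0.067, 0.998, -0.002, -0.002]
contact_force: [-3.2, -5.6, 3.8]
gripper_width: 23.1
```

```bash
python3 - <<'E'
from h import *
s=read_state();print(s["position"],s["gripper_width"],s["contact_force"],w2c(s["position"]))
d=cam("side");crop(d,310,100,80,80,8,"s7.png")
E
```

```text
[636.52  31.87 287.82] 23.110609446951162 [-3.2  -5.57  3.84] [ 69.72   5.36 287.82]
```

View pics/s7.png

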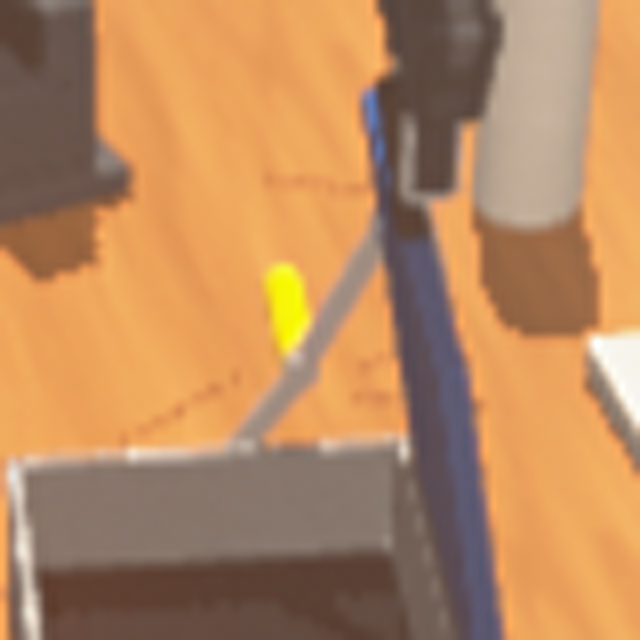

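play_rows(targets=[{"tx": -0.008,"ty": 0,"tz": 0,"spin": 0,"gripper": 1},{"tx": -0.008,"ty": 0,"tz": 0,"spin": 0,"gripper": 1},{"tx": -0.016,"ty": 0,"tz": 0,"spin": 0,"gripper": 1},{"tx": -0.016,"ty": 0,"tz": 0,"spin": 0,"gripper": 1}])

```text
clock: 8.85
position: [639.0, 31.5, 288.0]
ee_rot: [0.067, 0.998, -0.002, -0.004]
contact_force: [-7.5, -4.1, 6.1]
gripper_width: 22.6
```

```bash
python3 - <<'E'
from h import *
s=read_state();print(s["position"],s["gripper_width"],s["contact_force"],w2c(s["position"]))
d=cam("side");crop(d,310,100,80,80,8,"s8.png")
E
```

```text
[638.97  31.5  287.98] 22.574603685955157 [-7.45 -4.11  6.08] [ 72.2    5.32 287.98]
```

View pics/s8.png

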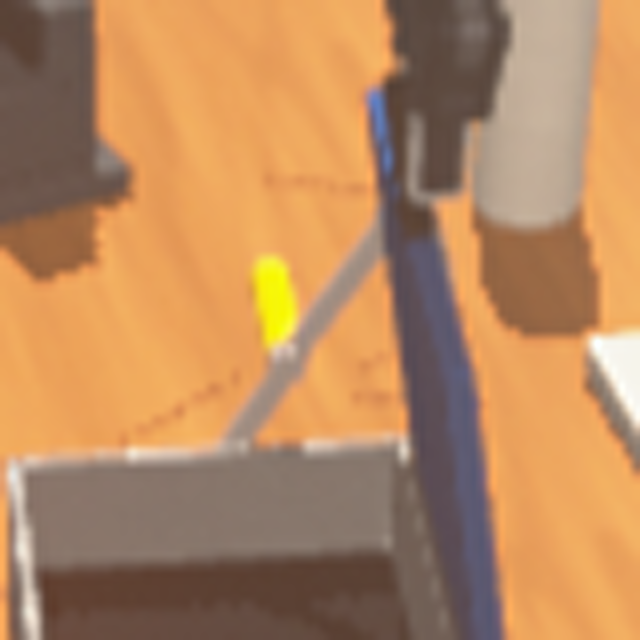

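Straight now, and force is rising. The stay is taut, so I'll ease back.

play_rows(targets=[{"tx": 0.005,"ty": 0,"tz": 0,"spin": 0,"gripper": 1},{"tx": 0.012,"ty": 0,"tz": 0,"spin": 0,"gripper": 1},{"tx": 0.02,"ty": 0,"tz": 0,"spin": 0,"gripper": 1},{"tx": 0.02,"ty": 0,"tz": 0,"spin": 0,"gripper": 1}])

```text
clock: 9.4
position: [635.9, 31.9, 287.7]
ee_rot: [0.067, 0.998, -0.002, -0.001]
contact_force: [-3.4, -5.8, 2.3]
gripper_width: 23.0
```

```bash
python3 - <<'E'
from h import *
s=read_state();print(s["position"],s["gripper_width"],s["contact_force"],w2c(s["position"]))
d=cam("side");crop(d,310,100,80,80,8,"s9.png")
E
```

```text
[635.94  31.92 287.66] 23.000994868796475 [-3.42 -5.79  2.31] [ 69.14   5.33 287.66]
```

View pics/s9.png

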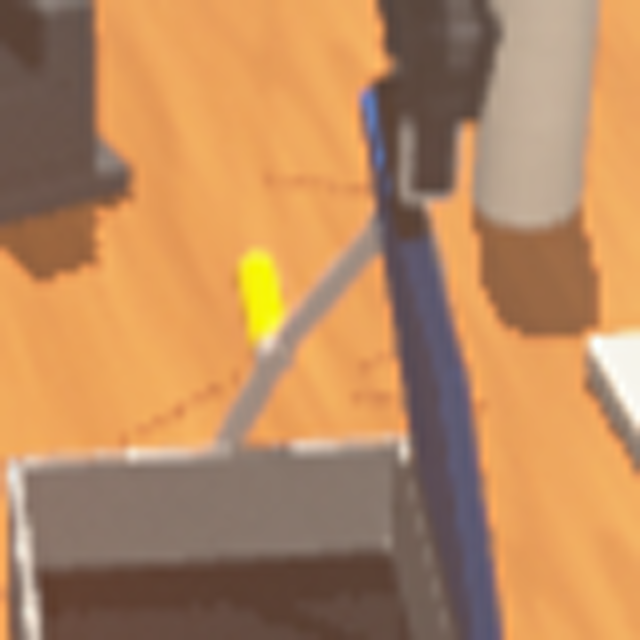

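play_rows(targets=[{"tx": 0.008,"ty": 0,"tz": 0,"spin": 0,"gripper": 1},{"tx": 0.014,"ty": 0,"tz": 0,"spin": 0,"gripper": 1},{"tx": 0.014,"ty": 0,"tz": 0,"spin": 0,"gripper": -1},{"tx": 0.014,"ty": 0,"tz": 0,"spin": 0,"gripper": -1},{"tx": 0.014,"ty": 0,"tz": 0,"spin": 0,"gripper": -1},{"tx": 0.014,"ty": 0,"tz": 0,"spin": 0,"gripper": -1},{"tx": 0.014,"ty": 0,"tz": -0.15,"spin": 0,"gripper": -1},{"tx": 0.05,"ty": 0,"tz": -0.3,"spin": 0,"gripper": -1},{"tx": 0.2,"ty": 0,"tz": -0.35,"spin": 0,"gripper": -1},{"tx": 0.35,"ty": 0,"tz": -0.35,"spin": 0,"gripper": -1},{"tx": 0.35,"ty": 0,"tz": -0.35,"spin": 0,"gripper": -1}])

```text
clock: 10.82
position: [548.9, 45.9, 376.2]
ee_rot: [0.066, 0.998, 0.001, 0.001]
contact_force: [1.2, 0.3, 0.3]
gripper_width: 85.6
```

```bash
python3 - <<'E'
from h import *
import pickle
s=read_state();print(s["position"],s["gripper_width"],s["contact_force"],w2c(s["position"]))
d=cam("side");crop(d,310,100,80,80,8,"s10.png");t=cam("top");crop(t,190,90,160,140,4,"t10.png");pickle.dump((t,d),open("d10.pkl","wb"))
K=pts(t,[(225,130)])
E
```

```text
[548.85  45.88 376.21] 85.59017412264845 [1.22 0.29 0.28] [-19.03   7.62 376.21]
```

View pics/s10.png

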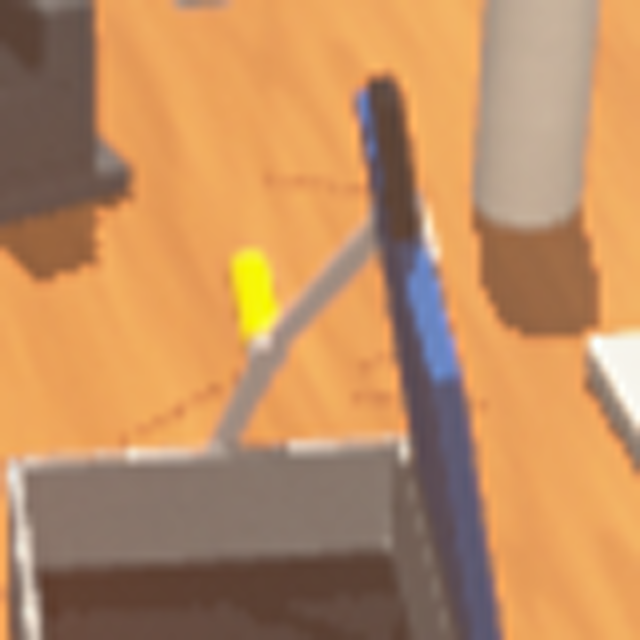

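View pics/t10.png

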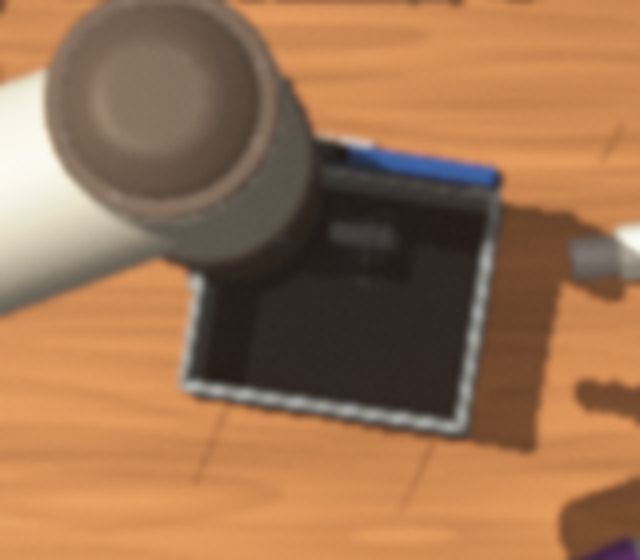

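```bash
python3 - <<'E'
from h import *
s=read_state();print(s["joints"])
units([[521,-318.5,250],[521,-318.5,150],[521,-318.5,20]],-3.4)
units([[521,-318.5,150]],176.6)
E
```

```text
[ 0.38  0.2   0.06  0.   -1.44 -2.08]
pos [550.65  45.89 375.04] toolx ang 172.42 case [-17.24   7.88 375.04]
-> [ 521.  -318.5  250. ] tx -0.074 ty -1.461 tz 0.500 spin 3.907
-> [ 521.  -318.5  150. ] tx -0.074 ty -1.461 tz 0.900 spin 3.907
-> [ 521.  -318.5   20. ] tx -0.073 ty -1.461 tz 1.419 spin 3.907
pos [550.65  45.89 375.04] toolx ang 172.42 case [-17.24   7.88 375.04]
-> [ 521.  -318.5  150. ] tx -0.074 ty -1.461 tz 0.900 spin -0.093
```

play_rows(targets=[{"tx": 0,"ty": -0.15,"tz": 0,"spin": -0.2,"gripper": -1},{"tx": -0.01,"ty": -0.35,"tz": 0,"spin": -0.4,"gripper": -1},{"tx": -0.02,"ty": -0.55,"tz": 0,"spin": -0.6,"gripper": -1},{"tx": -0.03,"ty": -0.75,"tz": 0.1,"spin": -0.8,"gripper": -1},{"tx": -0.05,"ty": -0.95,"tz": 0.2,"spin": -1,"gripper": -1},{"tx": -0.05,"ty": -1,"tz": 0.25,"spin": -1,"gripper": -1}])

```text
clock: 11.68
position: [529.7, -206.4, 309.3]
ee_rot: [-0.319, 0.948, 0.001, -0.002]
contact_force: [0.6, -0.1, -0.1]
gripper_width: 85.6
```

play_rows(targets=[{"tx": 0,"ty": 0,"tz": 0,"spin": -0.2,"gripper": -1},{"tx": 0,"ty": 0,"tz": 0,"spin": -0.4,"gripper": -1},{"tx": 0,"ty": 0,"tz": 0,"spin": -0.6,"gripper": -1},{"tx": 0,"ty": 0,"tz": 0,"spin": -0.8,"gripper": -1},{"tx": 0,"ty": 0,"tz": 0,"spin": -1,"gripper": -1}])

```text
clock: 12.3
position: [530.8, -203.4, 311.8]
ee_rot: [-0.66, 0.751, -0.0, -0.0]
contact_force: [-0.5, 0.5, 0.3]
gripper_width: 85.2
```

play_rows(targets=[{"tx": 0,"ty": 0,"tz": 0,"spin": -0.2,"gripper": -1},{"tx": 0,"ty": 0,"tz": 0,"spin": -0.4,"gripper": -1},{"tx": 0,"ty": 0,"tz": 0,"spin": -0.6,"gripper": -1},{"tx": 0,"ty": 0,"tz": 0,"spin": -0.8,"gripper": -1},{"tx": 0,"ty": 0,"tz": 0,"spin": -1,"gripper": -1}])

```text
clock: 12.92
position: [530.8, -203.3, 311.8]
ee_rot: [0.897, -0.441, -0.0, 0.0]
contact_force: [-0.4, -0.4, -0.4]
gripper_width: 85.2
```

```bash
python3 - <<'E'
from h import *
units([[521,-318.5,250],[521,-318.5,150],[521,-318.5,20]],-3.4)
E
```

```text
pos [ 530.82 -203.34  311.8 ] toolx ang -52.36 case [  -3.85 -241.78  311.8 ]
-> [ 521.  -318.5  250. ] tx 0.341 ty 0.312 tz 0.247 spin -1.088
-> [ 521.  -318.5  150. ] tx 0.341 ty 0.312 tz 0.647 spin -1.088
-> [ 521.  -318.5   20. ] tx 0.341 ty 0.312 tz 1.167 spin -1.088
```

play_rows(targets=[{"tx": 0.1,"ty": 0.1,"tz": 0.05,"spin": -0.2,"gripper": -1},{"tx": 0.2,"ty": 0.2,"tz": 0.1,"spin": -0.4,"gripper": -1},{"tx": 0.34,"ty": 0.31,"tz": 0.2,"spin": -0.6,"gripper": -1},{"tx": 0.34,"ty": 0.31,"tz": 0.25,"spin": -0.8,"gripper": -1},{"tx": 0.34,"ty": 0.31,"tz": 0.25,"spin": -1,"gripper": -1},{"tx": 0.34,"ty": 0.31,"tz": 0.25,"spin": -1,"gripper": -1}])

```text
clock: 13.68
position: [520.7, -318.3, 249.1]
ee_rot: [0.998, -0.068, -0.0, 0.0]
contact_force: [0.0, 0.1, 0.7]
gripper_width: 85.3
```

```bash
python3 - <<'E'
from h import *
import pickle
units([[521,-318.5,170],[521,-318.5,150],[521,-318.5,20]],-3.4)
w=cam("wrist");crop(w,0,0,640,400,1.2,"w11.png");d=cam("side");crop(d,280,200,160,120,5,"s11.png");pickle.dump((w,d),open("d11.pkl","wb"))
E
```

```text
pos [ 520.69 -318.31  249.06] toolx ang -7.76 case [   1.35 -357.09  249.06]
-> [ 521.  -318.5  170. ] tx 0.001 ty 0.001 tz 0.316 spin -0.097
-> [ 521.  -318.5  150. ] tx 0.002 ty 0.001 tz 0.396 spin -0.097
-> [ 521.  -318.5   20. ] tx 0.002 ty 0.001 tz 0.916 spin -0.097
```

View pics/w11.png

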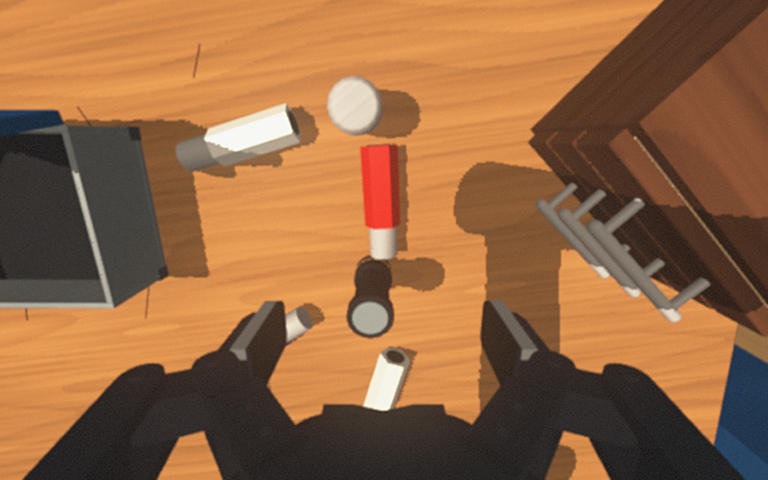

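View pics/s11.png

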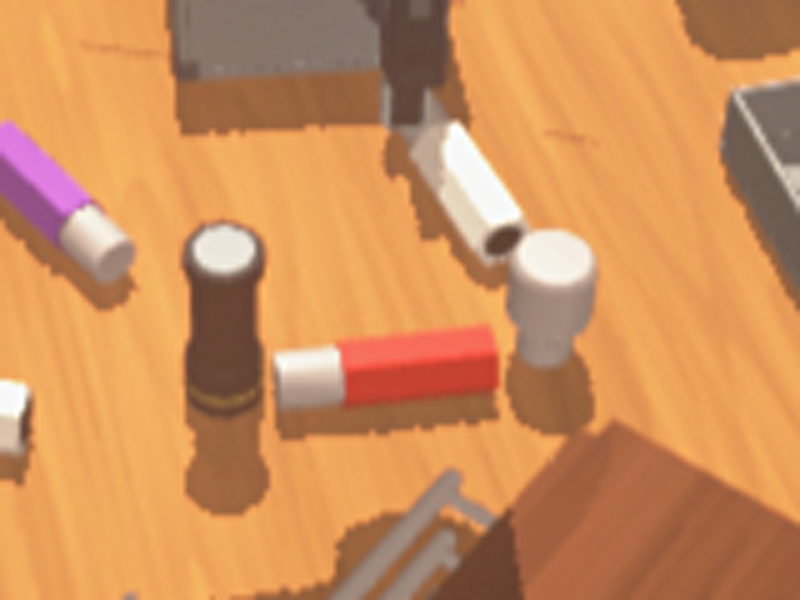

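```bash
python3 - <<'E'
from h import *
import pickle
w,d=pickle.load(open("d11.pkl","rb"))
f=lambda l:[(x/1.2,y/1.2) for x,y in l]
print(onz(w,f([(379,146),(380,226)]),34),onz(w,f([(384,230),(384,257)]),31),onz(w,f([(370,318)]),110),onz(w,f([(354,104)]),74))
print(pts(w,f([(380,185)])))
g=lambda l:[(x/5+280,y/5+200) for x,y in l]
print("side",onz(d,g([(492,333),(340,345)]),34),onz(d,g([(276,378)]),17),pts(d,g([(420,345)])))
print(w["depth"].shape, read_state()["joints"])
E
```

```text
[[ 588.03 -322.45   34.  ]
 [ 507.06 -312.14   34.  ]] [[ 501.32 -315.65   31.  ]
 [ 470.8  -311.49   31.  ]] [[ 443.   -294.76  110.  ]] [[ 625.46 -306.9    74.  ]]
[[ 550.07 -318.16   35.24]]
side [[ 588.49 -320.65   34.  ]
 [ 505.73 -309.99   34.  ]] [[ 470.04 -310.56   17.  ]] [[ 547.08 -322.13   36.68]]
(400, 640) [-0.28  0.36 -0.02  0.   -1.19  1.72]
```

play_rows(targets=[{"tx": 0.009,"ty": -0.009,"tz": 0.2,"spin": -0.067,"gripper": -1},{"tx": 0.009,"ty": -0.009,"tz": 0.4,"spin": -0.067,"gripper": -1},{"tx": 0.009,"ty": -0.009,"tz": 0.6,"spin": -0.067,"gripper": -1},{"tx": 0.009,"ty": -0.009,"tz": 0.6,"spin": -0.067,"gripper": -1}])

```text
clock: 14.28
position: [520.2, -315.3, 95.9]
ee_rot: [0.999, -0.041, -0.004, -0.001]
contact_force: [-0.9, 0.9, 0.5]
gripper_width: 85.0
```

```bash
python3 - <<'E'
from h import *
import pickle
units([[523,-316.4,20]],-4.8)
w=cam("wrist");crop(w,0,0,640,400,1.2,"w12.png");pickle.dump(w,open("d12.pkl","wb"))
E
```

```text
pos [ 520.17 -315.28   95.95] toolx ang -4.70 case [   0.44 -354.15   95.95]
-> [ 523.  -316.4   20. ] tx 0.014 ty 0.004 tz 0.304 spin 0.002
```

View pics/w12.png

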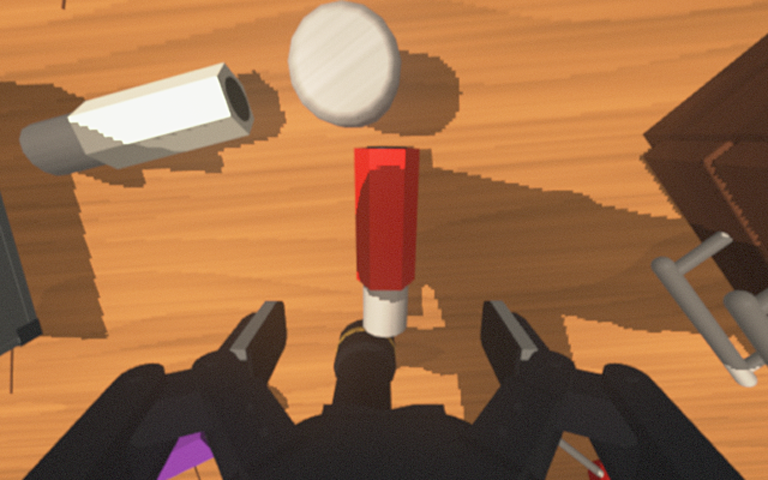

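play_rows(targets=[{"tx": 0.012,"ty": 0.003,"tz": 0.1,"spin": 0,"gripper": -1},{"tx": 0.012,"ty": 0.003,"tz": 0.2,"spin": 0,"gripper": -1},{"tx": 0.012,"ty": 0.003,"tz": 0.29,"spin": 0,"gripper": -1},{"tx": 0.012,"ty": 0.003,"tz": 0.302,"spin": 0,"gripper": 1},{"tx": 0.012,"ty": 0.003,"tz": 0.302,"spin": 0,"gripper": 1},{"tx": 0.012,"ty": 0.003,"tz": 0.302,"spin": 0,"gripper": 1},{"tx": 0.012,"ty": 0.003,"tz": 0.302,"spin": 0,"gripper": 1},{"tx": 0.012,"ty": 0.003,"tz": 0.302,"spin": 0,"gripper": 1}])

```text
clock: 15.32
position: [527.0, -318.0, 26.7]
ee_rot: [0.999, -0.04, 0.002, 0.001]
contact_force: [-0.1, 1.0, 5.3]
gripper_width: 36.3
```

```bash
python3 - <<'E'
from h import *
units([[523,-316.4,20]],-4.8)
print(read_state()["gripper_width"],read_state()["contact_force"])
w=cam("wrist");crop(w,0,0,640,400,1.2,"w13.png")
E
```

```text
pos [ 527.02 -317.95   26.73] toolx ang -4.55 case [   7.58 -355.89   26.73]
-> [ 523.  -316.4   20. ] tx -0.017 ty -0.005 tz 0.027 spin 0.005
36.30019462773099 [-0.05  1.04  5.27]
```

View pics/w13.png

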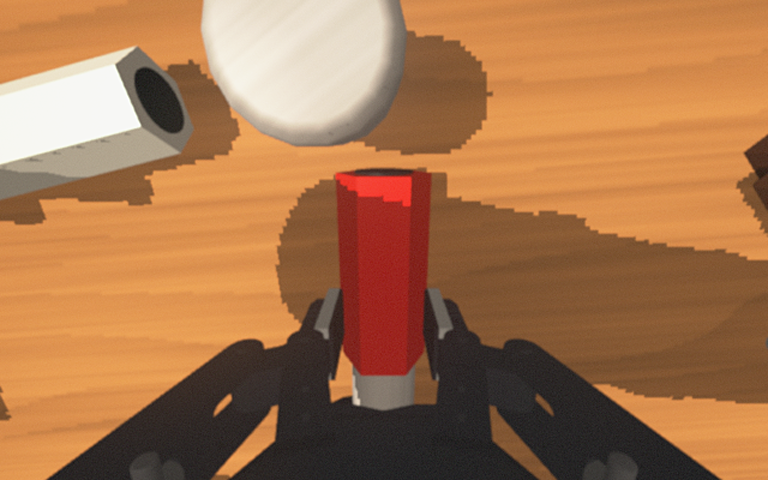

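play_rows(targets=[{"tx": 0,"ty": 0,"tz": 0,"spin": 0,"gripper": -1},{"tx": 0,"ty": 0,"tz": 0,"spin": 0,"gripper": -1},{"tx": -0.012,"ty": 0,"tz": 0.015,"spin": 0,"gripper": -1},{"tx": -0.012,"ty": 0,"tz": 0.03,"spin": 0,"gripper": -1},{"tx": -0.012,"ty": 0,"tz": 0.03,"spin": 0,"gripper": 1},{"tx": -0.012,"ty": 0,"tz": 0.03,"spin": 0,"gripper": 1},{"tx": -0.012,"ty": 0,"tz": 0.03,"spin": 0,"gripper": 1},{"tx": -0.012,"ty": 0,"tz": 0.03,"spin": 0,"gripper": 1},{"tx": -0.012,"ty": 0,"tz": 0.03,"spin": 0,"gripper": 1}])

```text
clock: 16.5
position: [522.7, -317.3, 17.0]
ee_rot: [0.999, -0.04, 0.0, 0.0]
contact_force: [-1.0, 0.4, 3.1]
gripper_width: 36.4
```

```bash
python3 - <<'E'
from h import *
units([[523,-316.4,20]],-4.8)
print(read_state()["gripper_width"],read_state()["contact_force"])
w=cam("wrist");crop(w,0,0,640,400,1.2,"w14.png")
E
```

```text
pos [ 522.72 -317.34   17.01] toolx ang -4.59 case [   3.23 -355.85   17.01]
-> [ 523.  -316.4   20. ] tx 0.001 ty -0.004 tz -0.012 spin 0.005
36.35880477453987 [-0.96  0.41  3.1 ]
```

View pics/w14.png

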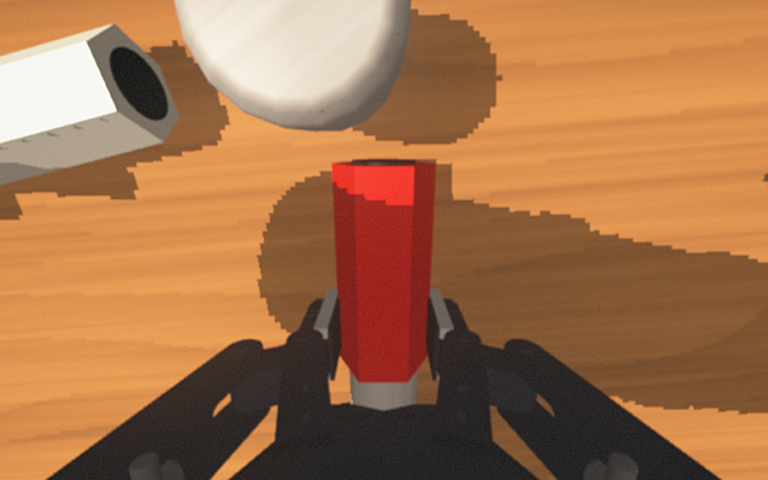

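play_rows(targets=[{"tx": 0,"ty": 0,"tz": -0.05,"spin": 0,"gripper": 1},{"tx": 0,"ty": 0,"tz": -0.15,"spin": 0,"gripper": 1},{"tx": 0,"ty": 0,"tz": -0.3,"spin": 0,"gripper": 1},{"tx": 0,"ty": 0,"tz": -0.45,"spin": 0,"gripper": 1},{"tx": 0,"ty": 0,"tz": -0.6,"spin": 0,"gripper": 1},{"tx": 0,"ty": 0,"tz": -0.75,"spin": 0,"gripper": 1},{"tx": 0,"ty": 0,"tz": -0.75,"spin": 0,"gripper": 1}])

```text
clock: 17.42
position: [523.8, -317.7, 207.9]
ee_rot: [0.999, -0.04, 0.004, 0.001]
contact_force: [0.3, 0.0, -1.9]
gripper_width: 36.8
```

```bash
python3 - <<'E'
from h import *
print(read_state()["gripper_width"],read_state()["contact_force"])
t=c2w([-25,0,200]);print(t)
units([[450,-150,200],t],np.degrees(YAW)-90)
w=cam("wrist");crop(w,0,0,640,400,1,"w15.png");d=cam("side");crop(d,220,130,240,180,3,"s15.png")
E
```

```text
36.780890841604176 [ 0.31  0.03 -1.89]
[541.92  39.12 200.  ]
pos [ 523.76 -317.67  207.9 ] toolx ang -4.58 case [   4.31 -356.05  207.9 ]
-> [ 450. -150.  200.] tx -0.348 ty -0.645 tz 0.028 spin 2.067
-> [541.92  39.12 200.  ] tx -0.042 ty -1.428 tz 0.029 spin 2.067
```

View pics/w15.png

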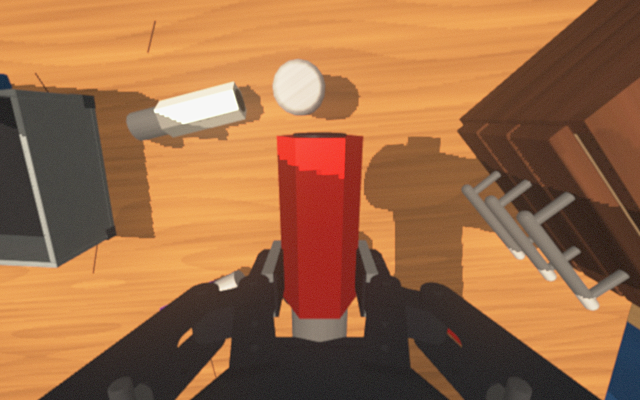

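View pics/s15.png

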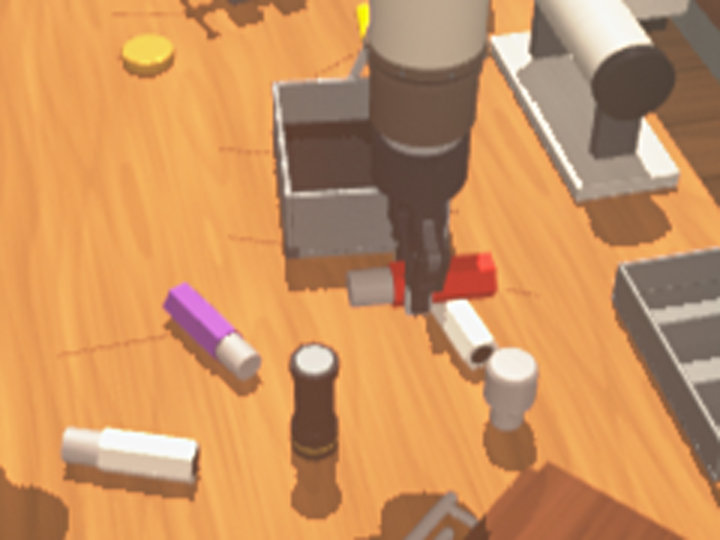

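play_rows(targets=[{"tx": -0.1,"ty": -0.15,"tz": 0,"spin": 0.2,"gripper": 1},{"tx": -0.15,"ty": -0.3,"tz": 0,"spin": 0.4,"gripper": 1},{"tx": -0.2,"ty": -0.45,"tz": 0,"spin": 0.6,"gripper": 1},{"tx": -0.2,"ty": -0.6,"tz": 0,"spin": 0.8,"gripper": 1},{"tx": -0.15,"ty": -0.75,"tz": 0,"spin": 1.0,"gripper": 1},{"tx": -0.15,"ty": -0.9,"tz": 0,"spin": 1.0,"gripper": 1},{"tx": -0.15,"ty": -0.9,"tz": 0,"spin": 1.0,"gripper": 1}])

```text
clock: 18.4
position: [502.1, -87.9, 202.3]
ee_rot: [0.908, -0.418, -0.002, 0.001]
contact_force: [0.1, -1.1, -1.1]
gripper_width: 36.8
```

```bash
python3 - <<'E'
from h import *
print(read_state()["gripper_width"])
units([c2w([-25,3,200]),c2w([-25,3,100]),c2w([-25,3,48])],np.degrees(YAW)-90)
E
```

```text
36.78310229314095
pos [502.11 -87.91 202.25] toolx ang -49.42 case [ -47.62 -131.19  202.25]
-> [542.32  42.09 200.  ] tx -0.290 ty -0.460 tz 0.009 spin 1.071
-> [542.32  42.09 100.  ] tx -0.289 ty -0.462 tz 0.409 spin 1.071
-> [542.32  42.09  48.  ] tx -0.289 ty -0.462 tz 0.617 spin 1.071
```

play_rows(targets=[{"tx": -0.05,"ty": -0.1,"tz": 0,"spin": 0.2,"gripper": 1},{"tx": -0.12,"ty": -0.2,"tz": 0,"spin": 0.4,"gripper": 1},{"tx": -0.19,"ty": -0.3,"tz": 0,"spin": 0.6,"gripper": 1},{"tx": -0.26,"ty": -0.41,"tz": 0,"spin": 0.8,"gripper": 1},{"tx": -0.289,"ty": -0.461,"tz": 0,"spin": 1.0,"gripper": 1},{"tx": -0.289,"ty": -0.461,"tz": 0,"spin": 1.0,"gripper": 1}])

```text
clock: 19.15
position: [543.5, 39.8, 202.6]
ee_rot: [-0.679, 0.734, 0.001, -0.001]
contact_force: [1.0, 0.2, -2.2]
gripper_width: 36.7
```

```bash
python3 - <<'E'
from h import *
print(read_state()["gripper_width"])
units([c2w([-25,3,200]),c2w([-25,3,100]),c2w([-25,3,48])],np.degrees(YAW)-90)
w=cam("wrist");crop(w,0,0,640,400,1,"w16.png");d=cam("side");crop(d,220,60,240,180,3,"s16.png")
print(proj(w,[c2w([-85,-100,85]),c2w([-85,100,85]),c2w([85,-100,85])]))
E
```

```text
36.66079980001398
pos [543.47  39.84 202.55] toolx ang -94.47 case [-23.56   0.92 202.55]
-> [542.32  42.09 200.  ] tx -0.009 ty 0.005 tz 0.010 spin 0.070
-> [542.32  42.09 100.  ] tx -0.009 ty 0.004 tz 0.410 spin 0.070
-> [542.32  42.09  48.  ] tx -0.009 ty 0.004 tz 0.618 spin 0.070
[[400.03  85.65]
 [372.95 294.33]
 [191.3   73.28]]
```

View pics/w16.png

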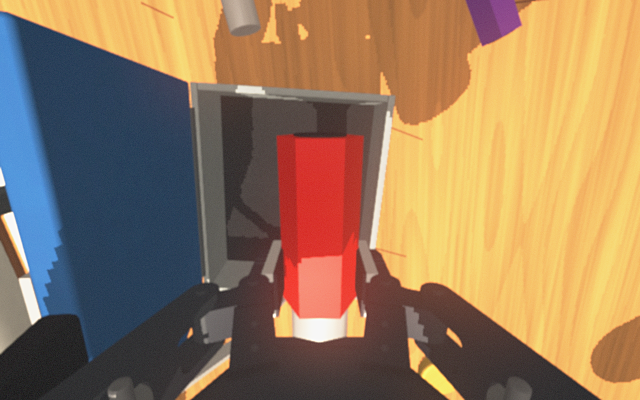

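View pics/s16.png

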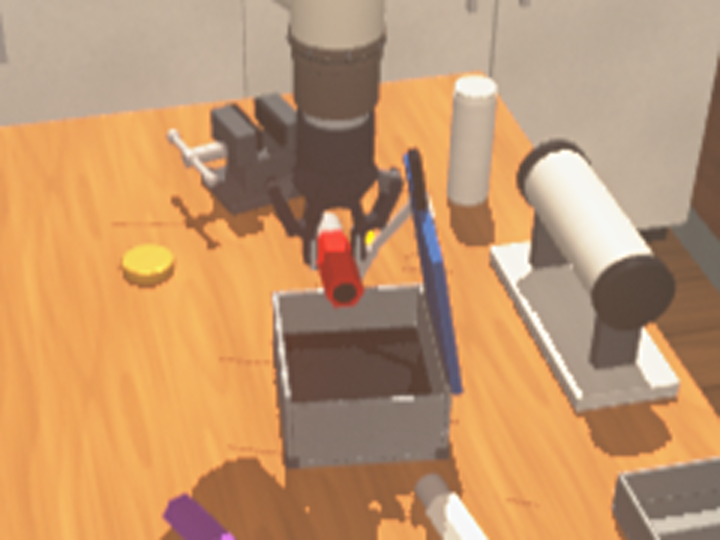

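play_rows(targets=[{"tx": -0.025,"ty": 0.003,"tz": 0.1,"spin": 0.06,"gripper": 1},{"tx": -0.025,"ty": 0.003,"tz": 0.2,"spin": 0.06,"gripper": 1},{"tx": -0.025,"ty": 0.003,"tz": 0.3,"spin": 0.06,"gripper": 1},{"tx": -0.025,"ty": 0.003,"tz": 0.4,"spin": 0.06,"gripper": 1},{"tx": -0.025,"ty": 0.003,"tz": 0.4,"spin": 0.06,"gripper": 1}])

```text
clock: 19.88
position: [541.9, 44.5, 102.1]
ee_rot: [-0.661, 0.751, 0.001, -0.003]
contact_force: [-0.0, -0.1, -1.8]
gripper_width: 36.5
```

```bash
python3 - <<'E'
from h import *
print(read_state()["gripper_width"],read_state()["contact_force"])
units([c2w([-25,8,48])],np.degrees(YAW)-90)
w=cam("wrist");crop(w,0,0,640,400,1,"w17.png");d=cam("side");crop(d,220,60,240,180,3,"s17.png")
E
```

```text
36.478057389791715 [-0.01 -0.09 -1.77]
pos [541.86  44.53 102.12] toolx ang -97.31 case [-25.78   5.36 102.12]
-> [542.98  47.04  48.  ] tx -0.011 ty -0.004 tz 0.216 spin 0.007
```

View pics/w17.png

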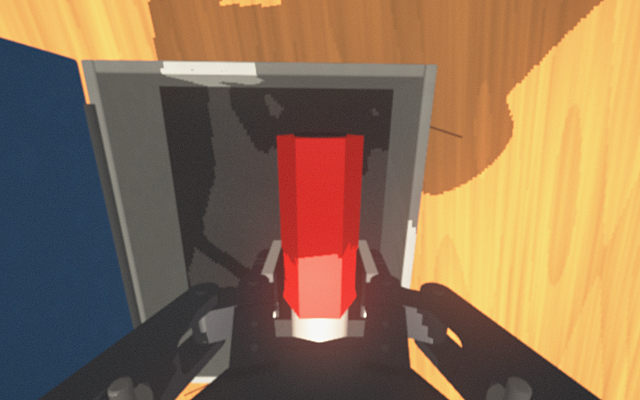

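View pics/s17.png

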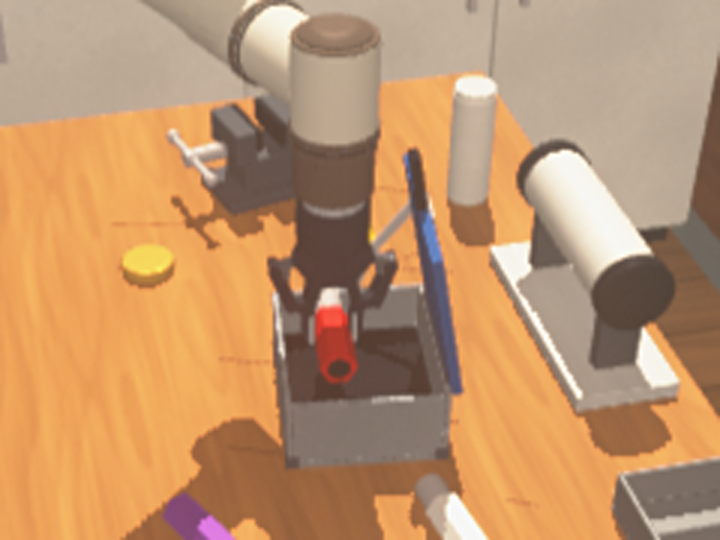

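play_rows(targets=[{"tx": -0.01,"ty": -0.025,"tz": 0.08,"spin": 0,"gripper": 1},{"tx": -0.01,"ty": -0.025,"tz": 0.15,"spin": 0,"gripper": 1},{"tx": -0.01,"ty": -0.025,"tz": 0.185,"spin": 0,"gripper": 1},{"tx": -0.01,"ty": -0.025,"tz": 0.195,"spin": 0,"gripper": 1},{"tx": -0.01,"ty": -0.025,"tz": 0.205,"spin": 0,"gripper": 1},{"tx": -0.01,"ty": -0.025,"tz": 0.205,"spin": 0,"gripper": 1}])

```text
clock: 20.72
position: [550.5, 47.9, 53.3]
ee_rot: [-0.661, 0.751, -0.0, 0.0]
contact_force: [-0.4, 0.3, -2.3]
gripper_width: 36.7
```

```bash
python3 - <<'E'
from h import *
print(read_state()["gripper_width"],read_state()["contact_force"],read_state()["position"])
E
```

```text
36.688660208068534 [-0.4   0.27 -2.31] [550.52  47.88  53.29]
```

play_rows(targets=[{"tx": 0,"ty": 0,"tz": 0.008,"spin": 0,"gripper": 1},{"tx": 0,"ty": 0,"tz": 0.016,"spin": 0,"gripper": 1},{"tx": 0,"ty": 0,"tz": 0.022,"spin": 0,"gripper": 1},{"tx": 0,"ty": 0,"tz": 0.022,"spin": 0,"gripper": 1}])

```text
clock: 21.22
position: [550.2, 47.8, 47.2]
ee_rot: [-0.661, 0.751, 0.0, -0.0]
contact_force: [1.2, 0.4, -1.6]
gripper_width: 36.3
```

play_rows(targets=[{"tx": 0,"ty": 0,"tz": 0.004,"spin": 0,"gripper": 1},{"tx": 0,"ty": 0,"tz": 0.008,"spin": 0,"gripper": 1},{"tx": 0,"ty": 0,"tz": 0.008,"spin": 0,"gripper": 1}])

```text
clock: 21.6
position: [550.3, 47.8, 47.0]
ee_rot: [-0.661, 0.751, -0.0, 0.0]
contact_force: [-4.8, -0.4, 8.7]
gripper_width: 36.8
```

play_rows(targets=[{"tx": 0,"ty": 0,"tz": 0.002,"spin": 0,"gripper": 0.0},{"tx": 0,"ty": 0,"tz": 0.002,"spin": 0,"gripper": -0.15},{"tx": 0,"ty": 0,"tz": 0.002,"spin": 0,"gripper": -0.3},{"tx": 0,"ty": 0,"tz": 0.002,"spin": 0,"gripper": -0.3},{"tx": 0,"ty": 0,"tz": 0.002,"spin": 0,"gripper": -0.3}])

```text
clock: 22.22
position: [552.6, 48.5, 45.8]
ee_rot: [-0.661, 0.75, -0.001, 0.002]
contact_force: [6.4, -0.1, 1.3]
gripper_width: 55.5
```

```bash
python3 - <<'E'
from h import *
print(read_state()["gripper_width"],read_state()["contact_force"],read_state()["position"])
w=cam("wrist");crop(w,0,0,640,400,1,"w18.png")
E
```

```text
55.4665394307851 [ 6.41 -0.13  1.33] [552.61  48.48  45.78]
```

View pics/w18.png

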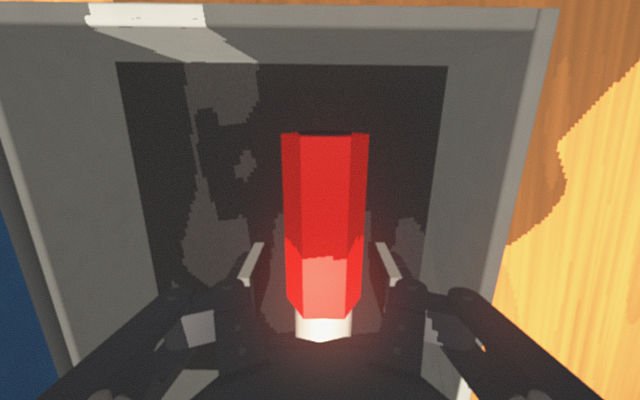

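play_rows(targets=[{"tx": 0,"ty": -0.012,"tz": -0.01,"spin": 0,"gripper": -0.2},{"tx": 0,"ty": -0.012,"tz": -0.05,"spin": 0,"gripper": -0.2},{"tx": 0,"ty": -0.012,"tz": -0.15,"spin": 0,"gripper": -0.2},{"tx": 0,"ty": -0.012,"tz": -0.3,"spin": 0,"gripper": -0.2},{"tx": 0,"ty": 0.1,"tz": -0.5,"spin": 0,"gripper": -0.2},{"tx": 0,"ty": 0.25,"tz": -0.6,"spin": 0,"gripper": -0.2},{"tx": 0,"ty": 0.4,"tz": -0.6,"spin": 0,"gripper": -0.2},{"tx": 0,"ty": 0.4,"tz": -0.6,"spin": 0,"gripper": -0.2}])

```text
clock: 23.28
position: [448.2, 60.1, 195.5]
ee_rot: [-0.661, 0.75, 0.0, -0.0]
contact_force: [0.2, -0.5, 0.1]
gripper_width: 51.2
```

```bash
python3 - <<'E'
from h import *
import pickle
s=read_state();print(s["gripper_width"],s["contact_force"],s["position"],s["joints"])
t=cam("top");crop(t,190,90,160,140,4,"t19.png");d=cam("side");crop(d,220,60,240,180,3,"s19.png");pickle.dump((t,d),open("d19.pkl","wb"))
E
```

```text
51.24361527576038 [ 0.24 -0.46  0.1 ] [448.17  60.05 195.49] [ 0.49  0.14 -0.47 -0.   -0.96 -0.62]
```

View pics/t19.png

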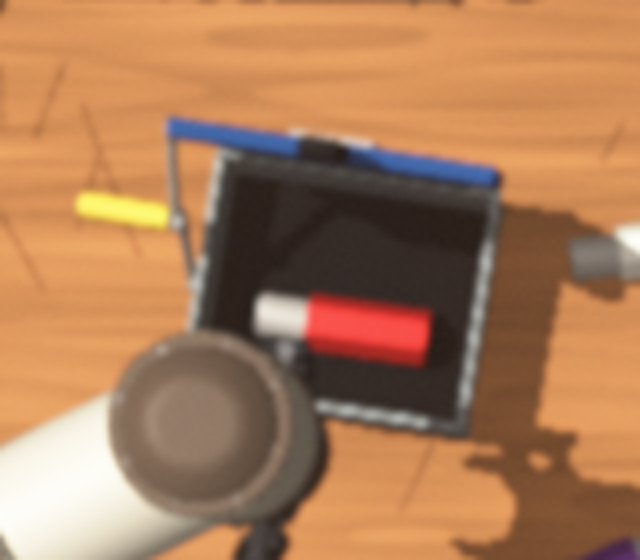

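View pics/s19.png

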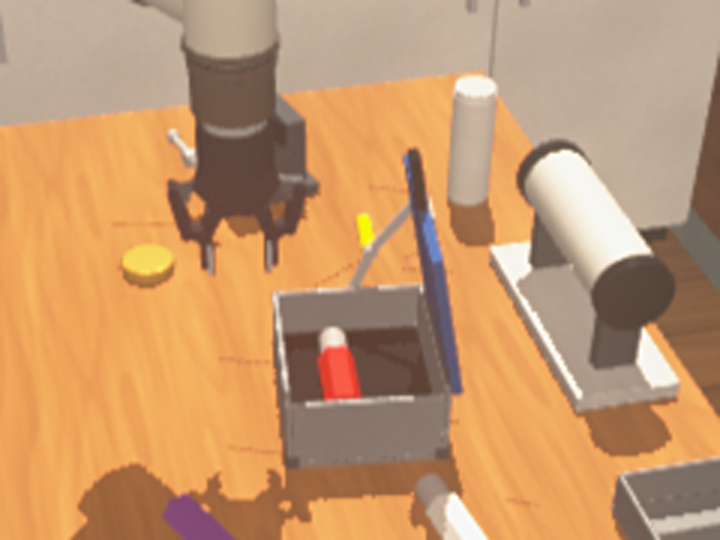

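```bash
python3 - <<'E'
from h import *
import pickle
t,d=pickle.load(open("d19.pkl","rb"))
f=lambda l:[(x/4+190,y/4+90) for x,y in l]
P=onz(t,f([(78,204),(168,215)]),128);print(P,[w2c(p) for p in P],pts(t,f([(120,209)])),w2c(pts(t,f([(120,209)]))[0]))
g=lambda l:[(x/3+220,y/3+60) for x,y in l]
print("side knob end near",pts(d,g([(366,232)])),w2c(pts(d,g([(366,232)]))[0]))
# collimator
c=onz(t,f([(258,313)]),46),onz(t,f([(432,335)]),60);print([w2c(q[0]) for q in c])
# case outline top corners (rim, z85)
q=onz(t,f([(228,150),(498,195),(465,435)]),85);print(q,[w2c(x) for x in q])
units([c2w([-20,155,220])],172.4)
E
```

```text
[[616.32 208.89 128.  ]
 [609.89 148.72 128.  ]] [array([ 26.22, 178.14, 128.  ]), array([ 27.84, 117.65, 128.  ])] [[612.67 179.92 132.16]] [ 26.45 148.95 132.16]
side knob end near [[614.2  171.05 132.24]] [ 29.14 140.36 132.24]
[array([-19.81,  60.42,  46.  ]), array([-18.47, -64.92,  60.  ])]
[[663.53 116.44  85.  ]
 [635.13 -71.06  85.  ]
 [468.34 -50.99  85.  ]] [array([85.28, 92.77, 85.  ]), array([ 82.  , -96.84,  85.  ]), array([-85.98, -99.07,  85.  ])]
pos [450.85  60.47 195.29] toolx ang -97.26 case [-118.1     9.09  195.29]
-> [567.43 192.08 220.  ] tx -0.581 ty -0.396 tz -0.099 spin 2.007
```

play_rows(targets=[{"tx": -0.1,"ty": 0,"tz": -0.05,"spin": 0.2,"gripper": 1},{"tx": -0.2,"ty": 0,"tz": -0.1,"spin": 0.4,"gripper": 1},{"tx": -0.3,"ty": 0,"tz": -0.1,"spin": 0.6,"gripper": 1},{"tx": -0.4,"ty": -0.05,"tz": -0.1,"spin": 0.8,"gripper": 1},{"tx": -0.5,"ty": -0.1,"tz": -0.1,"spin": 1.0,"gripper": 1},{"tx": -0.6,"ty": -0.15,"tz": -0.1,"spin": 1.0,"gripper": 1}])

```text
clock: 24.12
position: [508.6, 205.3, 219.1]
ee_rot: [-0.322, 0.947, -0.0, -0.001]
contact_force: [0.4, 0.0, 0.8]
gripper_width: -0.2
```

play_rows(targets=[{"tx": 0,"ty": 0,"tz": 0,"spin": 0.2,"gripper": 1},{"tx": 0,"ty": 0,"tz": 0,"spin": 0.4,"gripper": 1},{"tx": 0,"ty": 0,"tz": 0,"spin": 0.6,"gripper": 1},{"tx": 0,"ty": 0,"tz": 0,"spin": 0.8,"gripper": 1},{"tx": 0,"ty": 0,"tz": 0,"spin": 1.0,"gripper": 1},{"tx": 0,"ty": 0,"tz": 0,"spin": 1.0,"gripper": 1}])

```text
clock: 24.88
position: [508.0, 204.4, 219.1]
ee_rot: [0.063, 0.998, -0.001, -0.001]
contact_force: [0.7, 0.6, 0.3]
gripper_width: -0.1
```

```bash
python3 - <<'E'
from h import *
units([c2w([-20,163,200]),c2w([-20,163,119]),c2w([0,163,119])],172.4)
w=cam("wrist");crop(w,0,0,640,400,1,"w20.png");print(read_state()["joints"])
E
```

```text
pos [507.97 204.44 219.08] toolx ang 172.77 case [-80.58 159.36 219.08]
-> [568.49 200.01 200.  ] tx -0.242 ty 0.013 tz 0.076 spin 0.008
-> [568.49 200.01 119.  ] tx -0.243 ty 0.013 tz 0.400 spin 0.008
-> [588.32 197.36 119.  ] tx -0.323 ty 0.013 tz 0.400 spin 0.008
[ 0.68  0.27 -0.22  0.   -1.07 -2.38]
```

View pics/w20.png

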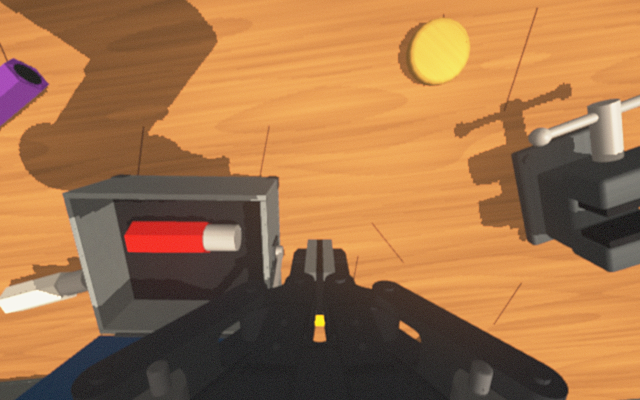

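play_rows(targets=[{"tx": -0.1,"ty": 0.013,"tz": 0.1,"spin": 0,"gripper": 1},{"tx": -0.2,"ty": 0.013,"tz": 0.25,"spin": 0,"gripper": 1},{"tx": -0.24,"ty": 0.013,"tz": 0.4,"spin": 0,"gripper": 1},{"tx": -0.24,"ty": 0.013,"tz": 0.4,"spin": 0,"gripper": 1},{"tx": -0.28,"ty": 0.013,"tz": 0.4,"spin": 0,"gripper": 1},{"tx": -0.3,"ty": 0.013,"tz": 0.4,"spin": 0,"gripper": 1},{"tx": -0.3,"ty": 0.013,"tz": 0.4,"spin": 0,"gripper": 1}])

```text
clock: 25.8
position: [583.0, 198.6, 121.3]
ee_rot: [0.064, 0.998, 0.001, 0.001]
contact_force: [0.1, 0.9, -0.3]
gripper_width: 0.0
```

```bash
python3 - <<'E'
from h import *
s=read_state();print(s["contact_force"]);units([c2w([0,163,119]),c2w([36,163,97])],172.4)
d=cam("side");crop(d,290,80,120,100,6,"s21.png")
E
```

```text
[ 0.15  0.92 -0.33]
pos [582.95 198.55 121.32] toolx ang 172.71 case [ -5.47 163.47 121.32]
-> [588.32 197.36 119.  ] tx -0.022 ty -0.002 tz 0.009 spin 0.007
-> [624.   192.59  97.  ] tx -0.166 ty -0.003 tz 0.098 spin 0.007
```

View pics/s21.png

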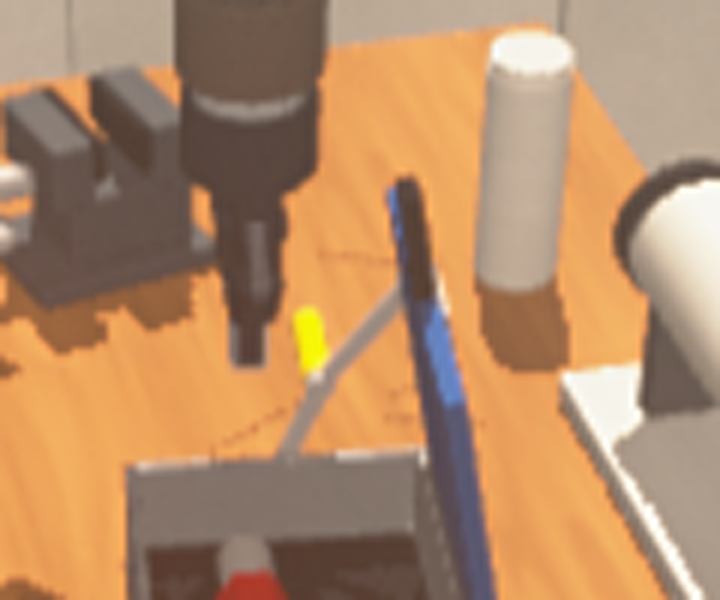

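play_rows(targets=[{"tx": -0.03,"ty": 0,"tz": 0.005,"spin": 0,"gripper": 1},{"tx": -0.046,"ty": 0,"tz": 0.01,"spin": 0,"gripper": 1},{"tx": -0.064,"ty": 0,"tz": 0.018,"spin": 0,"gripper": 1},{"tx": -0.082,"ty": 0,"tz": 0.027,"spin": 0,"gripper": 1},{"tx": -0.082,"ty": 0,"tz": 0.027,"spin": 0,"gripper": 1}])

```text
clock: 26.48
position: [602.5, 195.4, 112.5]
ee_rot: [0.064, 0.998, -0.0, -0.0]
contact_force: [-0.9, 0.7, -0.1]
gripper_width: 0.0
```

```bash
python3 - <<'E'
from h import *
s=read_state();print(s["contact_force"]);units([c2w([36,163,97])],172.4)
d=cam("side");crop(d,290,80,120,100,6,"s22.png")
E
```

```text
[-0.93  0.69 -0.11]
pos [602.49 195.44 112.53] toolx ang 172.68 case [ 14.31 162.98 112.53]
-> [624.   192.59  97.  ] tx -0.087 ty -0.000 tz 0.062 spin 0.006
```

View pics/s22.png

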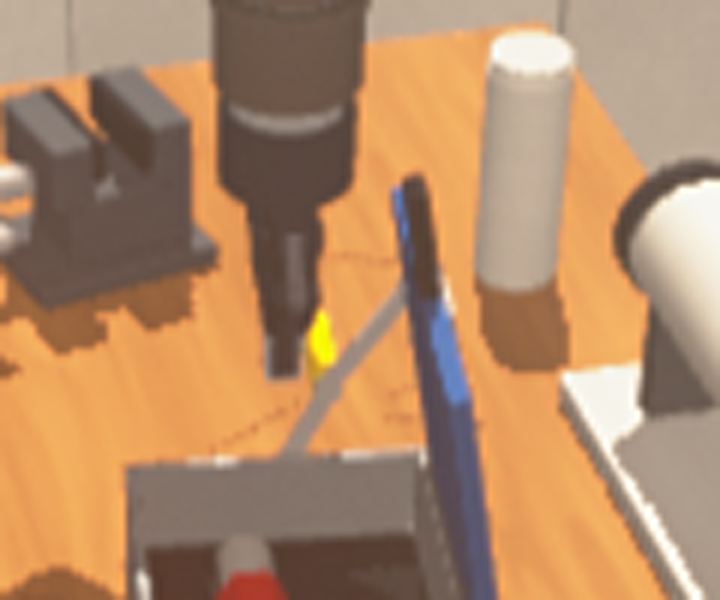

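play_rows(targets=[{"tx": -0.012,"ty": 0,"tz": 0.007,"spin": 0,"gripper": 1},{"tx": -0.023,"ty": 0,"tz": 0.014,"spin": 0,"gripper": 1},{"tx": -0.035,"ty": 0,"tz": 0.022,"spin": 0,"gripper": 1},{"tx": -0.047,"ty": 0,"tz": 0.032,"spin": 0,"gripper": 1},{"tx": -0.057,"ty": 0,"tz": 0.041,"spin": 0,"gripper": 1},{"tx": -0.067,"ty": 0,"tz": 0.05,"spin": 0,"gripper": 1},{"tx": -0.067,"ty": 0,"tz": 0.05,"spin": 0,"gripper": 1}])

```text
clock: 27.4
position: [619.1, 193.4, 100.1]
ee_rot: [0.064, 0.998, -0.0, -0.0]
contact_force: [-0.6, 0.1, -0.7]
gripper_width: -0.2
```

```bash
python3 - <<'E'
from h import *
s=read_state();print(s["contact_force"]);units([c2w([36,163,97])],172.4)
d=cam("side");crop(d,290,80,120,100,6,"s23.png")
E
```

```text
[-0.56  0.13 -0.73]
pos [619.11 193.37 100.14] toolx ang 172.69 case [ 31.05 163.13 100.14]
-> [624.   192.59  97.  ] tx -0.020 ty -0.001 tz 0.013 spin 0.006
```

View pics/s23.png

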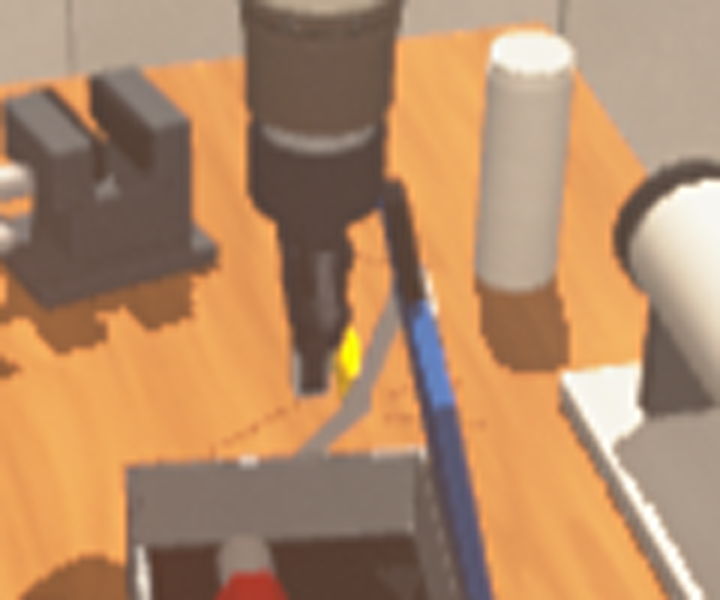

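play_rows(targets=[{"tx": -0.009,"ty": 0,"tz": 0.01,"spin": 0,"gripper": 1},{"tx": -0.016,"ty": 0,"tz": 0.019,"spin": 0,"gripper": 1},{"tx": -0.022,"ty": 0,"tz": 0.027,"spin": 0,"gripper": 1},{"tx": -0.022,"ty": 0,"tz": 0.027,"spin": 0,"gripper": 1},{"tx": -0.022,"ty": 0,"tz": 0.027,"spin": 0,"gripper": 1}])

```text
clock: 28.08
position: [624.5, 192.7, 93.5]
ee_rot: [0.064, 0.998, -0.0, -0.0]
contact_force: [-1.3, 0.7, 0.6]
gripper_width: 0.1
```

```bash
python3 - <<'E'
from h import *
s=read_state();print(s["contact_force"]);units([c2w([36,163,97])],172.4)
d=cam("side");crop(d,290,80,120,100,6,"s24.png")
E
```

```text
[-1.25  0.66  0.63]
pos [624.53 192.73  93.51] toolx ang 172.69 case [ 36.51 163.21  93.51]
-> [624.   192.59  97.  ] tx 0.002 ty -0.001 tz -0.014 spin 0.007
```

View pics/s24.png

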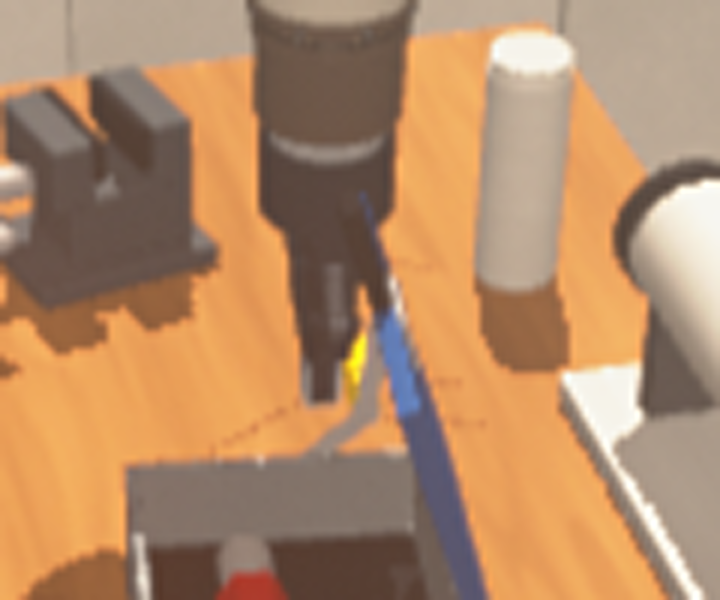

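```bash
cat > lid.py <<'E'
from h import *
import geo
def tip(t,y=0,r=230,n=6):
    p=geo.H+r*np.array([-np.cos(t),np.sin(t)])+n*np.array([np.sin(t),np.cos(t)]);return c2w([p[0],y,p[1]])
E
python3 - <<'E'
from lid import *
d=cam("side")
for t in [1.0,1.05,1.1,1.15,1.2,1.25,1.3]:
    print(t,(proj(d,[tip(t),tip(t,-100,170,12),tip(t,100,170,0)])-[290,80])*6)
E
```

```text
1.0 [[225.77 253.03]
 [326.3  446.76]
 [257.61 237.26]]
1.05 [[246.24 241.78]
 [342.44 439.05]
 [271.46 229.24]]
1.1 [[267.34 231.36]
 [359.   431.96]
 [285.74 221.78]]
1.15 [[289.01 221.8 ]
 [375.92 425.51]
 [300.41 214.9 ]]
1.2 [[311.19 213.13]
 [393.15 419.74]
 [315.44 208.64]]
1.25 [[333.8  205.4 ]
 [410.64 414.65]
 [330.76 203.01]]
1.3 [[356.76 198.62]
 [428.34 410.27]
 [346.35 198.02]]
```

play_rows(targets=[{"tx": -0.008,"ty": 0,"tz": 0.01,"spin": 0,"gripper": 1},{"tx": -0.013,"ty": 0,"tz": 0.016,"spin": 0,"gripper": 1},{"tx": -0.017,"ty": 0,"tz": 0.02,"spin": 0,"gripper": 1},{"tx": -0.017,"ty": 0,"tz": 0.02,"spin": 0,"gripper": 1}])

```text
clock: 28.68
position: [627.0, 192.0, 88.0]
ee_rot: [0.064, 0.998, -0.001, -0.002]
contact_force: [-7.3, 0.8, 2.2]
gripper_width: 0.1
```

```bash
python3 - <<'E'
from h import *
s=read_state();print(s["contact_force"]);units([c2w([36,163,97])],172.4)
d=cam("side");crop(d,290,80,120,100,6,"s25.png")
E
```

```text
[-7.28  0.79  2.16]
pos [626.97 191.96  88.04] toolx ang 172.61 case [ 39.03 162.77  88.04]
-> [624.   192.59  97.  ] tx 0.012 ty 0.001 tz -0.036 spin 0.005
```

View pics/s25.png

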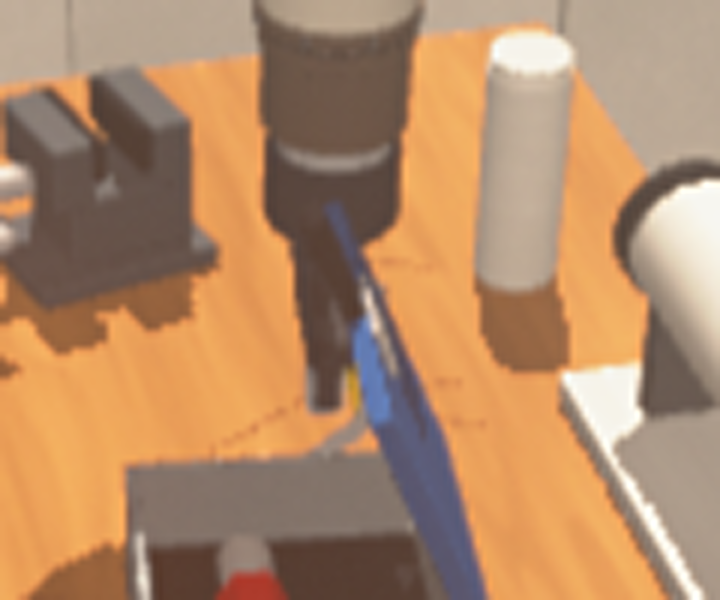

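play_rows(targets=[{"tx": 0.03,"ty": 0,"tz": 0,"spin": 0,"gripper": 1},{"tx": 0.1,"ty": 0,"tz": 0,"spin": 0,"gripper": 1},{"tx": 0.25,"ty": 0,"tz": -0.1,"spin": 0,"gripper": 1},{"tx": 0.45,"ty": 0,"tz": -0.35,"spin": 0,"gripper": 1},{"tx": 0.6,"ty": 0,"tz": -0.6,"spin": 0,"gripper": 0},{"tx": 0.6,"ty": 0,"tz": -0.8,"spin": 0,"gripper": -1},{"tx": 0.6,"ty": 0,"tz": -0.9,"spin": 0,"gripper": -1},{"tx": 0.6,"ty": 0,"tz": -0.9,"spin": 0,"gripper": -1}])

```text
clock: 29.72
position: [481.5, 212.5, 318.3]
ee_rot: [0.063, 0.998, 0.003, 0.005]
contact_force: [-0.2, 0.3, -0.6]
gripper_width: 72.1
```

```bash
python3 - <<'E'
from lid import *
import pickle
s=read_state();print(s["contact_force"],s["joints"]);units([c2w([-60,5,330])],172.4)
d=cam("side");crop(d,290,80,120,100,6,"s26.png");t=cam("top");crop(t,190,90,160,140,4,"t26.png");pickle.dump((t,d),open("d26.pkl","wb"))
for th in [1.0,1.05,1.1,1.15,1.2,1.25,1.3]:
    print(th,(proj(t,[tip(th),tip(th,-100,170,12)])-[190,90])*4, geo.tab(th))
E
```

```text
[-0.2   0.34 -0.58] [ 0.72  0.16 -0.11  0.   -1.28 -2.42]
pos [481.52 212.49 318.31] toolx ang 172.75 case [-107.85  163.84  318.31]
-> [507.89  48.71 330.  ] tx -0.188 ty -0.636 tz -0.050 spin 0.008
1.0 [[302.91 302.71]
 [483.42 276.44]] [-22.33 263.27]
1.05 [[304.5  284.48]
 [485.21 263.25]] [-13.29 268.41]
1.1 [[306.28 265.73]
 [487.06 249.78]] [ -4.   273.09]
1.15 [[308.23 246.54]
 [488.96 236.07]] [  5.51 277.31]
1.2 [[310.36 226.99]
 [490.92 222.17]] [ 15.22 281.04]
1.25 [[312.65 207.14]
 [492.92 208.13]] [ 25.11 284.28]
1.3 [[315.1  187.08]
 [494.96 194.01]] [ 35.14 287.03]
```

View pics/s26.png

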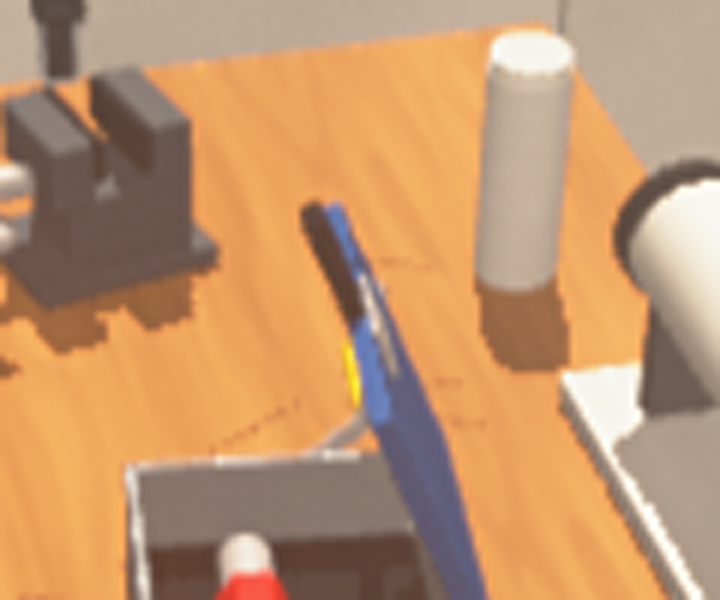

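View pics/t26.png

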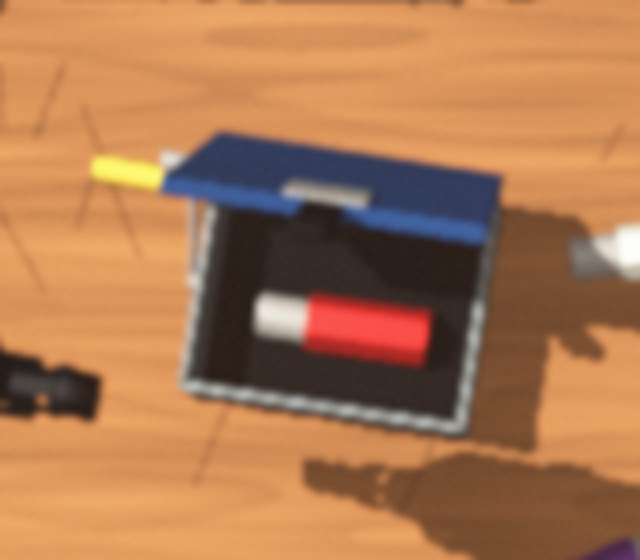

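play_rows(targets=[{"tx": -0.1,"ty": -0.15,"tz": -0.1,"spin": 0,"gripper": -1},{"tx": -0.2,"ty": -0.3,"tz": -0.15,"spin": 0,"gripper": -1},{"tx": -0.3,"ty": -0.45,"tz": -0.15,"spin": 0,"gripper": -1},{"tx": -0.4,"ty": -0.6,"tz": -0.15,"spin": 0,"gripper": -1},{"tx": -0.46,"ty": -0.635,"tz": -0.15,"spin": 0,"gripper": -1},{"tx": -0.46,"ty": -0.635,"tz": -0.15,"spin": 0,"gripper": -1}])

```text
clock: 30.58
position: [574.4, 38.7, 349.2]
ee_rot: [0.065, 0.998, -0.0, -0.001]
contact_force: [-0.6, 1.1, 0.6]
gripper_width: 85.4
```

```bash
python3 - <<'E'
from lid import *
s=read_state();print(s["contact_force"]);units([c2w([9,5,274])],172.4)
w=cam("wrist");crop(w,0,0,640,400,1.2,"w27.png")
for th in [1.1,1.15,1.2,1.25]: print(th,proj(w,[tip(th,0),tip(th,0,170),tip(th,0,208)])*1.2)
E
```

```text
[-0.55  1.05  0.57]
pos [574.45  38.73 349.23] toolx ang 172.59 case [  7.29   3.93 349.23]
-> [576.28  39.56 274.  ] tx -0.008 ty 0.005 tz 0.301 spin 0.004
1.1 [[374.93 236.92]
 [376.81 251.63]
 [375.74 243.26]]
1.15 [[374.8  256.81]
 [376.75 262.92]
 [375.64 259.45]]
1.2 [[374.7  276.99]
 [376.7  274.29]
 [375.56 275.83]]
1.25 [[374.62 297.22]
 [376.66 285.66]
 [375.5  292.22]]
```

View pics/w27.png

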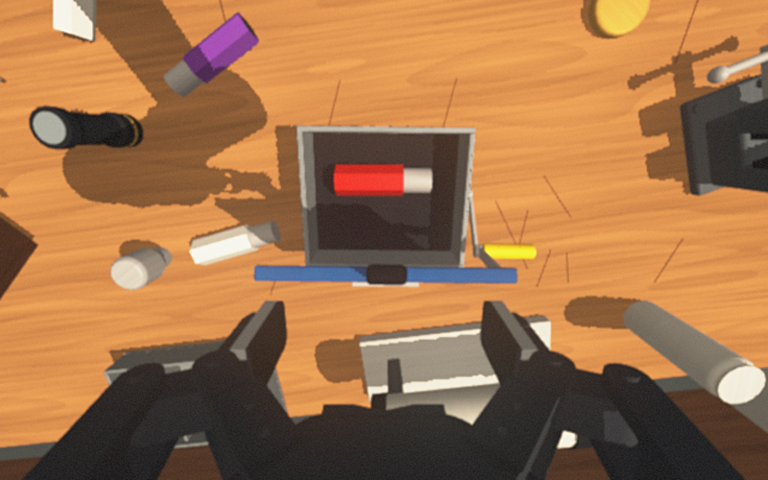

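play_rows(targets=[{"tx": -0.022,"ty": 0.006,"tz": 0.1,"spin": 0,"gripper": -1},{"tx": -0.022,"ty": 0.006,"tz": 0.2,"spin": 0,"gripper": -1},{"tx": -0.022,"ty": 0.006,"tz": 0.297,"spin": 0,"gripper": -1},{"tx": -0.022,"ty": 0.006,"tz": 0.297,"spin": 0,"gripper": -1},{"tx": -0.022,"ty": 0.006,"tz": 0.297,"spin": 0,"gripper": 1},{"tx": -0.022,"ty": 0.006,"tz": 0.297,"spin": 0,"gripper": 1},{"tx": -0.022,"ty": 0.006,"tz": 0.297,"spin": 0,"gripper": 1},{"tx": -0.022,"ty": 0.006,"tz": 0.297,"spin": 0,"gripper": 1},{"tx": -0.022,"ty": 0.006,"tz": 0.297,"spin": 0,"gripper": 1}])

```text
clock: 31.75
position: [579.5, 39.8, 277.9]
ee_rot: [0.064, 0.998, -0.0, 0.0]
contact_force: [-1.7, -0.3, 3.8]
gripper_width: 23.7
```

```bash
python3 - <<'E'
from lid import *
s=read_state();print(s["contact_force"],s["gripper_width"],s["position"],w2c(s["position"]))
d=cam("side");crop(d,290,60,120,100,6,"s28.png")
t0=geo.tab(1.18)
for t in [1.1,1.,.9,.8,.7,.6,.5,.4,.3,.2,.1,.05,0]:
    q=(geo.tab(t)-t0)/250;print(t,"tx %.3f tz %.3f"%(-q[0],-q[1]))
t0=geo.tab(0.5)
for t in [.4,.3,.25,.2,.15,.1,.05,0]:
    q=(geo.tab(t)-t0)/250;print(t,"tx %.3f tz %.3f"%(-q[0],-q[1]))
E
```

```text
[-1.7  -0.25  3.83] 23.706024044283446 [579.54  39.76 277.93] [ 12.2    5.63 277.93]
1.1 tx 0.061 tz 0.026
1.0 tx 0.135 tz 0.065
0.9 tx 0.204 tz 0.112
0.8 tx 0.268 tz 0.165
0.7 tx 0.326 tz 0.224
0.6 tx 0.378 tz 0.289
0.5 tx 0.424 tz 0.358
0.4 tx 0.462 tz 0.432
0.3 tx 0.493 tz 0.510
0.2 tx 0.516 tz 0.590
0.1 tx 0.531 tz 0.671
0.05 tx 0.535 tz 0.713
0 tx 0.537 tz 0.754
0.4 tx 0.038 tz 0.074
0.3 tx 0.069 tz 0.151
0.25 tx 0.082 tz 0.191
0.2 tx 0.092 tz 0.231
0.15 tx 0.100 tz 0.272
0.1 tx 0.107 tz 0.313
0.05 tx 0.111 tz 0.354
0 tx 0.113 tz 0.396
```

View pics/s28.png

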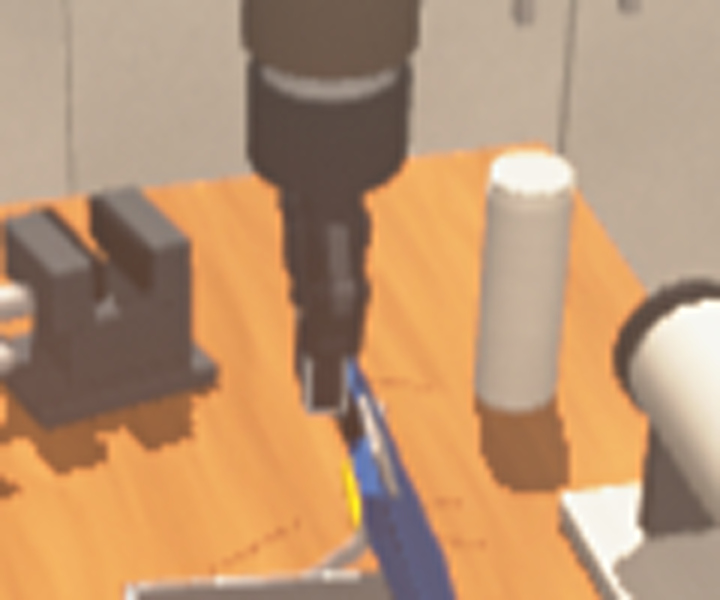

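Gripped well (23.7 mm, tab width). Lowering to 0.5 rad first.

play_rows(targets=[{"tx": 0.03,"ty": 0,"tz": 0.012,"spin": 0,"gripper": 1},{"tx": 0.061,"ty": 0,"tz": 0.026,"spin": 0,"gripper": 1},{"tx": 0.098,"ty": 0,"tz": 0.045,"spin": 0,"gripper": 1},{"tx": 0.135,"ty": 0,"tz": 0.065,"spin": 0,"gripper": 1},{"tx": 0.204,"ty": 0,"tz": 0.112,"spin": 0,"gripper": 1},{"tx": 0.268,"ty": 0,"tz": 0.165,"spin": 0,"gripper": 1},{"tx": 0.326,"ty": 0,"tz": 0.224,"spin": 0,"gripper": 1},{"tx": 0.352,"ty": 0,"tz": 0.256,"spin": 0,"gripper": 1},{"tx": 0.378,"ty": 0,"tz": 0.289,"spin": 0,"gripper": 1},{"tx": 0.402,"ty": 0,"tz": 0.323,"spin": 0,"gripper": 1},{"tx": 0.424,"ty": 0,"tz": 0.358,"spin": 0,"gripper": 1},{"tx": 0.424,"ty": 0,"tz": 0.358,"spin": 0,"gripper": 1}])

```text
clock: 33.3
position: [473.4, 54.6, 186.4]
ee_rot: [0.064, 0.998, 0.001, -0.001]
contact_force: [-2.8, 5.2, 1.1]
gripper_width: 23.0
```

```bash
python3 - <<'E'
from lid import *
s=read_state();print(s["contact_force"],s["gripper_width"],s["position"],w2c(s["position"]))
d=cam("side");crop(d,250,60,140,120,5,"s29.png")
E
```

```text
[-2.77  5.23  1.06] 23.024995951654216 [473.37  54.56 186.41] [-95.     6.22 186.41]
```

View pics/s29.png

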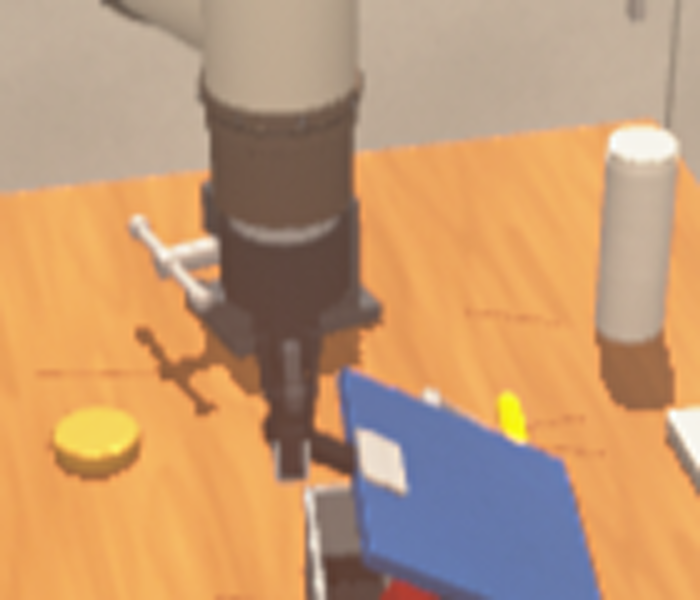

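play_rows(targets=[{"tx": 0.02,"ty": -0.003,"tz": 0.037,"spin": 0,"gripper": 1},{"tx": 0.038,"ty": -0.003,"tz": 0.074,"spin": 0,"gripper": 1},{"tx": 0.055,"ty": -0.003,"tz": 0.112,"spin": 0,"gripper": 1},{"tx": 0.069,"ty": -0.003,"tz": 0.151,"spin": 0,"gripper": 1},{"tx": 0.082,"ty": -0.003,"tz": 0.191,"spin": 0,"gripper": 1},{"tx": 0.092,"ty": -0.003,"tz": 0.231,"spin": 0,"gripper": 1},{"tx": 0.1,"ty": -0.003,"tz": 0.272,"spin": 0,"gripper": 1},{"tx": 0.107,"ty": -0.003,"tz": 0.313,"spin": 0,"gripper": 1},{"tx": 0.109,"ty": -0.003,"tz": 0.334,"spin": 0,"gripper": 1},{"tx": 0.111,"ty": -0.003,"tz": 0.354,"spin": 0,"gripper": 1},{"tx": 0.112,"ty": -0.003,"tz": 0.37,"spin": 0,"gripper": 1},{"tx": 0.112,"ty": -0.003,"tz": 0.37,"spin": 0,"gripper": 1}])

```text
clock: 34.85
position: [446.2, 58.3, 94.2]
ee_rot: [0.064, 0.998, 0.002, -0.0]
contact_force: [-3.3, 11.2, 0.1]
gripper_width: 23.1
```

```bash
python3 - <<'E'
from lid import *
s=read_state();print(s["contact_force"],s["gripper_width"],s["position"],w2c(s["position"]))
d=cam("side");crop(d,250,100,140,120,5,"s30.png")
E
```

```text
[-3.31 11.21  0.09] 23.133067400404418 [446.24  58.28  94.16] [-122.38    6.31   94.16]
```

View pics/s30.png

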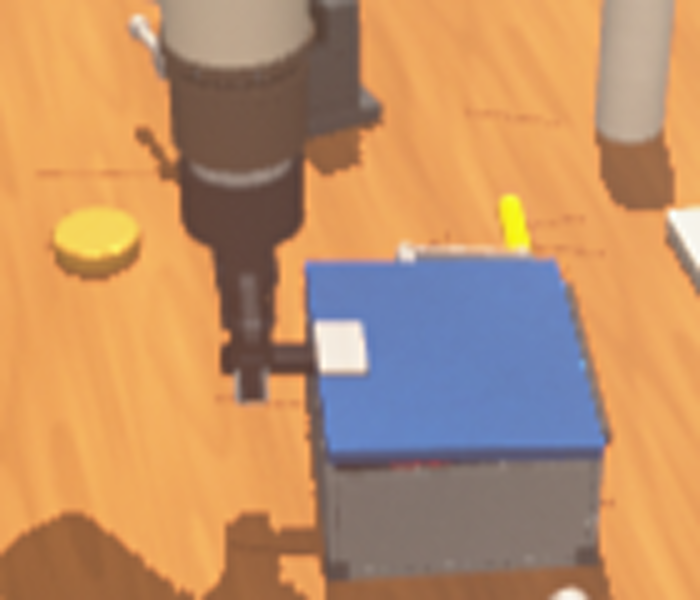

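play_rows(targets=[{"tx": 0,"ty": 0.006,"tz": 0.012,"spin": 0,"gripper": 1},{"tx": 0,"ty": 0.006,"tz": 0.024,"spin": 0,"gripper": 1},{"tx": 0,"ty": 0.006,"tz": 0.032,"spin": 0,"gripper": 1},{"tx": 0,"ty": 0.006,"tz": 0.032,"spin": 0,"gripper": 1}])

```text
clock: 35.4
position: [445.8, 58.4, 86.1]
ee_rot: [0.064, 0.998, 0.001, -0.001]
contact_force: [-3.7, 6.5, -1.5]
gripper_width: 23.0
```

```bash
python3 - <<'E'
from lid import *
s=read_state();print(s["contact_force"],s["gripper_width"],s["position"],w2c(s["position"]))
d=cam("side");crop(d,250,100,140,120,5,"s31.png")
E
```

```text
[-3.7   6.45 -1.52] 23.008255815548562 [445.85  58.4   86.13] [-122.78    6.37   86.13]
```

View pics/s31.png

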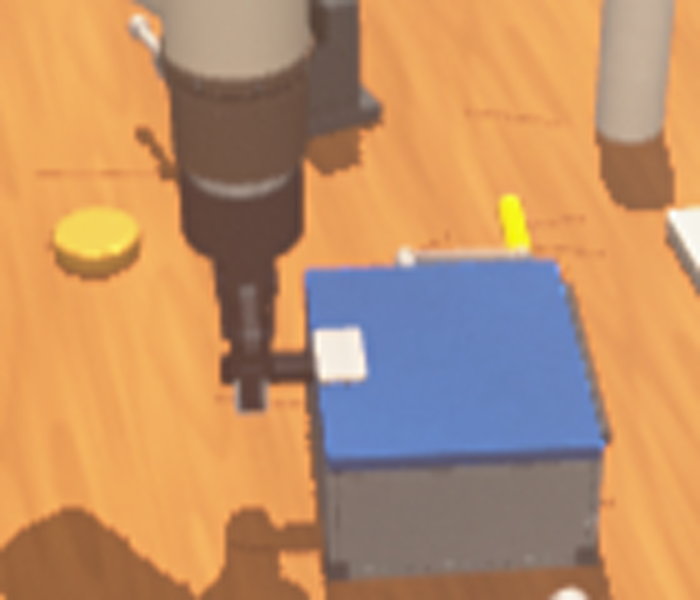

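Nearly shut; a little further until it seats.

play_rows(targets=[{"tx": 0,"ty": 0.004,"tz": 0.006,"spin": 0,"gripper": 1},{"tx": 0,"ty": 0.004,"tz": 0.012,"spin": 0,"gripper": 1},{"tx": 0,"ty": 0.004,"tz": 0.016,"spin": 0,"gripper": 1},{"tx": 0,"ty": 0.004,"tz": 0.016,"spin": 0,"gripper": 1}])

```text
clock: 35.95
position: [445.7, 58.5, 82.4]
ee_rot: [0.064, 0.998, -0.0, -0.001]
contact_force: [-4.2, 3.3, 0.5]
gripper_width: 23.2
```

play_rows(targets=[{"tx": 0,"ty": 0.002,"tz": 0.006,"spin": 0,"gripper": 1},{"tx": 0,"ty": 0.002,"tz": 0.012,"spin": 0,"gripper": 1},{"tx": 0,"ty": 0.002,"tz": 0.012,"spin": 0,"gripper": 1}])

```text
clock: 36.33
position: [445.8, 58.5, 82.2]
ee_rot: [0.064, 0.998, -0.001, -0.001]
contact_force: [-11.8, 2.1, 24.9]
gripper_width: 23.1
```

```bash
python3 - <<'E'
from lid import *
s=read_state();print(s["contact_force"],s["gripper_width"],s["position"],w2c(s["position"]))
d=cam("side");crop(d,250,100,140,120,5,"s32.png")
E
```

```text
[-11.81   2.06  24.85] 23.11228612700392 [445.77  58.48  82.22] [-122.87    6.45   82.22]
```

View pics/s32.png

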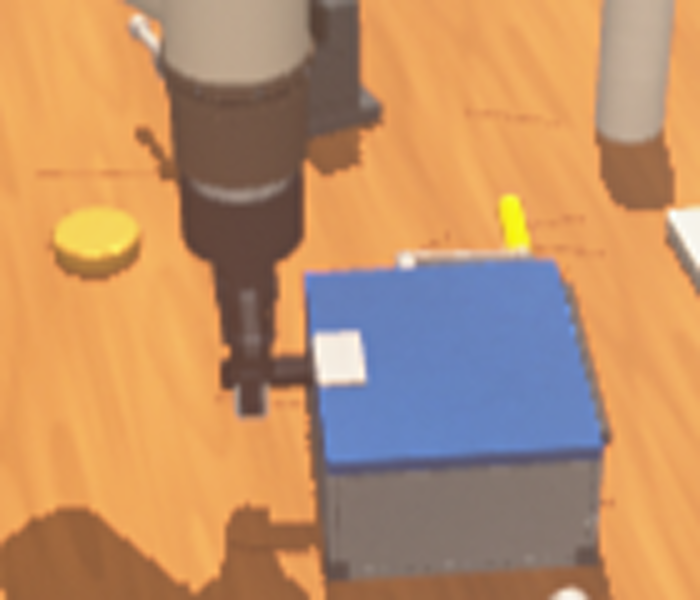

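Seated (25 N push up). Relax slightly, open, and withdraw upward.

play_rows(targets=[{"tx": 0,"ty": 0,"tz": -0.01,"spin": 0,"gripper": 1},{"tx": 0,"ty": 0,"tz": -0.01,"spin": 0,"gripper": -1},{"tx": 0,"ty": 0,"tz": -0.01,"spin": 0,"gripper": -1},{"tx": 0,"ty": 0,"tz": -0.01,"spin": 0,"gripper": -1},{"tx": 0,"ty": 0,"tz": -0.01,"spin": 0,"gripper": -1},{"tx": 0,"ty": 0,"tz": -0.01,"spin": 0,"gripper": -1},{"tx": 0.0,"ty": 0,"tz": -0.1,"spin": 0,"gripper": -1},{"tx": 0.0,"ty": 0,"tz": -0.3,"spin": 0,"gripper": -1},{"tx": 0.0,"ty": 0,"tz": -0.5,"spin": 0,"gripper": -1},{"tx": 0.1,"ty": 0,"tz": -0.7,"spin": 0,"gripper": -1},{"tx": 0.1,"ty": 0,"tz": -0.7,"spin": 0,"gripper": -1},{"tx": 0.1,"ty": 0,"tz": -0.7,"spin": 0,"gripper": -1}])

```text
clock: 37.88
position: [421.6, 62.4, 254.8]
ee_rot: [0.064, 0.998, 0.0, -0.0]
contact_force: [0.3, 0.8, -0.6]
gripper_width: 85.2
```

```bash
python3 - <<'E'
from lid import *
s=read_state();print(s["contact_force"],s["gripper_width"],s["position"])
d=cam("side");crop(d,220,100,240,200,3,"s33.png");t=cam("top");crop(t,190,90,280,200,2.7,"t33.png")
print(pts(t,[(260,140),(290,185),(255,180)]), pts(d,[(340,172),(345,188)]))
E
```

```text
[ 0.3   0.83 -0.61] 85.24306074652976 [421.59  62.41 254.76]
[[626.82  78.07  97.71]
 [504.23  -6.53 100.27]
 [516.51  89.02  98.86]] [[571.57  31.96  97.7 ]
 [566.93 -46.12  95.44]]
```

View pics/s33.png

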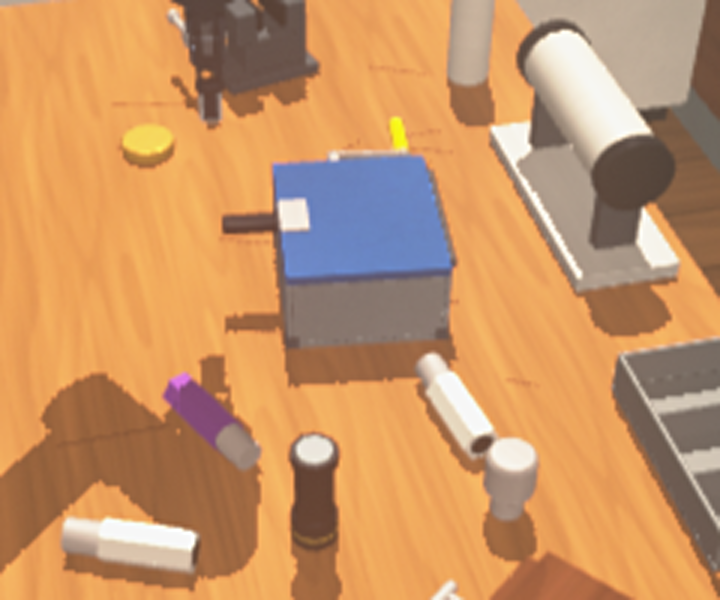

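View pics/t33.png

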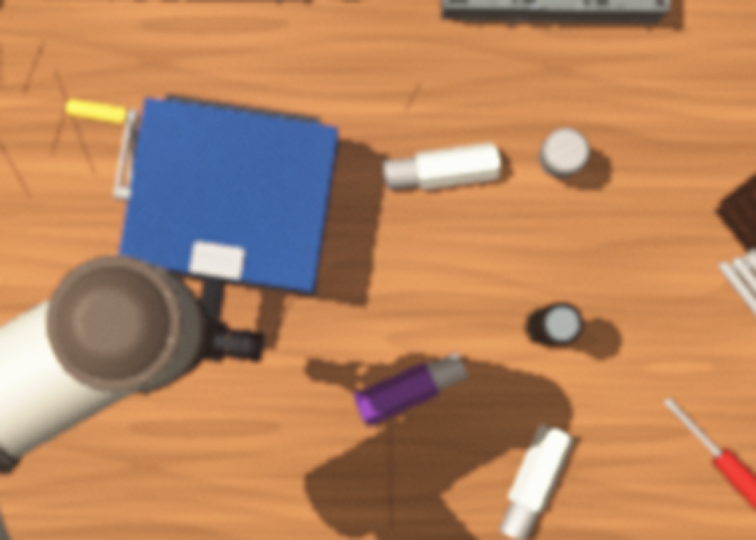

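```bash
python3 -c "
from bench import *
print(job_done())"
```

```text
the job is handed in; nothing more can be done
None
```

The red collimator is in the case, the lid is shut, and the job was handed in at about 38 s of the 72 s. No verdict came back.

1. **Lid up:** I raised the lid by its tab until the stay was taut and eased back. The knee snapped over to the front and held the lid once I let go.
2. **Collimator in:** I picked it up by its hexagonal body and set it on the bed until I felt about 9 N of contact, then released it. After I backed out, it lay near the middle of the case with the stay still locked.
3. **Stay broken and lid shut:** I pushed the knee knob through straight until the pictures put the lid at about 1.15–1.2 rad. I then re-gripped the tab and lowered the lid slowly until it seated, with about 25 N pushing back. Last, I opened the hand and withdrew.

**Last checks:** The lid looked flat, with its top at 95–100 mm in the depth images against 97 mm nominal. The hand was well clear, with no measurable contact force. The eyepiece, Barlow, dust cap and screwdriver looked where they started, though I only checked them by eye.

**What disagreed or was not measured:**
- **Lid tab:** When raising the lid, the stay went taut about 12–15 mm further along than I calculated, apparently because the tab slipped in the grip.
- **Case position:** The wrist camera put the case about 5–10 mm off from the top camera along the hinge line, which was within the clearances.
- **Front wall:** While opening inside the case, the hand read about 6 N sideways, probably a finger brushing the front wall. The collimator did not appear to move.
- **Knee angle:** I could not read this joint directly. I judged the fold (about 1.7 rad, needs to be below 1.9) from the lid angle in the pictures.

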